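# Load a test coupon into a culture dish: lid up by one edge, coupon in, lid back

### The arm

A 7-joint arm with a two-finger parallel gripper is mounted at the origin on a cart in front of the work surface, level with it; the furniture and walls round the work are solid. World frame = base frame: x ahead of the robot, y to its left, z up, the work surface at z = 0. Lengths are in m, angles in rad, forces in N, time in s.
With the tool pointing down it reaches from about 0.35 to 0.9 m from the base axis. Payload 8.1 kg.
Tool frame: the origin (TCP) lies at the very end of the fingers, on their centre line; the grasp point (between the pads) lies 19 mm behind it; z points along the fingers, y is the direction in which the jaws open and shut (so a half turn about z gives the same grasp; the last joint's range is limited). The gripper opens to 85 mm and grips with 20 to 120 N. Pads are 22 mm wide; open, the fingers measure 114 mm over their backs; the gripper's body (76 mm by 85 mm) begins 54 mm behind the grasp point. The pads swing forward as they close: fully open they stand 13 mm farther back than shut.
Start: joints at [1.078, 0.434, 0.025, 1.573, -0.012, 1.134, -0.075], TCP at [0.237, -0.578, 0.231] pointing down, gripper open.
Joint ranges: [-2.62, 2.62], [-0.44, 2.09], [-1.27, 1.32], [0.08, 2.57], [-1.32, 4.46], [0.12, 2], [-2.74, 2.74]. Speed limits (rad/s): [2.22, 2.22, 3.01, 3.01, 3.14, 3.14, 3.14].

### API

Orientations are given as a unit quaternion [w, x, y, z].
In Python, from rig import state, optics, sign_off gives the robot as it stands.
- The arm moves only by the tool apply_moves, never from a script. Its arguments are lists of equal length, an entry for each row: "travel": the shift along the tool's x, y, z in mm, a list of three; "turn": the turn, a rotation vector about the tool's x, y, z in rad, a list of three; "grip": the finger opening in mm, from 0 to 85.4. A call has 1 to 8 rows; each row is the pose to reach, as a shift and turn from the pose measured when the call began, along the tool's axes at that moment; what a row does not reach only later rows make up. A row lasts 1/12 s, in which the tool goes at most 41.7 mm and 7.16 degrees, less where a joint would pass 70% of its speed; a pose out of reach is approached as far as the arm can. A call with a gripper value outside its range is refused whole. The fingers move at their own pace and stop on an object; "force" is the grip in N (left out, the last holds). Time passes only in rows, so rows that repeat a pose let the fingers close. It gives the time, the measured TCP pose, the force and the opening at its end, in the units of the state.
- state(): the state, without advancing time (a new reading comes with each control period).
- optics.snapshot(name): name is "scene" or "top" or "wrist"; returns a dict with "frame" (480x640x3 uint8, red, green, blue), "depth" (480x640 float32, m along the optical axis (not along the pixel's ray), 0 where there is no reading), "fov_y" (degrees; the focal length in pixels is half the picture's height over the tangent of half this angle, whatever the lens; pixels are square), "cx", "cy" (the principal point, pixels), "R" (3x3) and "t" (3): a world point X has camera coordinates R X + t; the wrist camera has in their place "hand_eye" (4x4, takes a point from camera to tool coordinates, whose origin is the TCP and whose axes are the flange's). Camera axes: x right, y down, z forward; pixel columns grow to the right and rows downward; lengths in m; the calibration is good to about 2 mm. A picture is of the moment at which its call begins: read the wrist's pose just before it.
- sign_off(): hands the job in, once; it reports no verdict.
The state is a dict: "clock": time; "qpos": joint angles; "dq": joint speeds; "joint_efforts": joint torques, N m; "tool_pos": TCP position; "eef_rot": TCP orientation; "ft_force": force on the tool from outside, world axes, zero at the start; "torque": the same for the moment, N m; "width": opening from 0.0 (shut) to 1.0 (fully open).
Only numpy, scipy, OpenCV 4.12 (cv2) and the standard library are available. Lean on these libraries where they do the work, as an engineer would, in place of code of your own. Each camera call takes 0.05 s, during which the arm holds its last target.

### The job

Put the copper coupon into the clear culture dish for testing: raise the lid by one short end first, its other short end staying down at the dish until it slopes about as steeply as the wire rest, then lean it on that rest with its lower short end at the hooks. Lay the copper coupon flat in the middle of the dish, then set the lid back square and fully down. Drop neither, never lay the lid on the bench or turn it over, and leave the dish, the other coupons and everything else where they stand.

Things in the scene. Friction and masses are not known exactly. Their poses are not given: they have to be found in the camera images.
- dish: base of a clear glass rectangular culture dish, loose, 0.18 kg, 98 (x) x 54 (y) x 18 mm (z), open at the top; walls 2.5 mm, floor 3 mm thick, so inside it is 93 x 49 x 15 mm. Origin: centre of its underside on the bench; x along its length, z up. Turned at most 0.35 rad from the robot's x
- lid_center (a point): clear bluish rigid lid, loose, about 0.06 kg, 106 (x) x 62 (y) x 11 mm: 2 mm top plate, skirt 2 mm thick and 9 mm deep all round (102 x 58 mm inside, 2 mm of play on each side round the dish). Point: its centre, half-way up. Closed, it lies on the dish's rim, this point 14.5 mm over the bench, centred on the dish, x along the dish's x. Can be gripped across its width
- lid_far_end (a point): middle of the lid's outer face at its +x short end, half-way up, 53 mm from lid_center
- lid_near_end (a point): middle of the lid's outer face at its -x short end, half-way up, 53 mm from lid_center
- lid_rest: fixed bent-wire rest: two parallel 6 mm steel rods, 36 mm apart (centres), sloping up 32 degrees toward the rest's +x, a 13 mm upturned hook at each low end; 120 x 42 x 78 mm. Origin under its middle, on the bench; z up. A lid leaning here lies across both rods, top up, one short end near the hooks, overhanging the rods 10 mm each side; it stays by friction or slides to the hooks
- rest_seat (a point): where lid_center lies when the lid leans on the rest, 2 mm off the hooks; axes as the rest's (z up, not tilted)
- coupon_holder: holder that does not move, 156 (x) x 58 (y) mm grey foot 4 mm high, with a white bar along x, 18 mm wide, whose top is 20 mm over the bench and carries three coupons in a row 46 mm apart, low fins (5 mm) between them; the coupons overhang the bar by 3 mm on each side. Origin: centre of its underside; x along the row
- copper_center (a point): the copper-coloured coupon, a loose square plate 24 x 24 x 8 mm, 0.035 kg; point at its centre, half-way up; z up. In any of the three places on the holder, square to it
- steelc_center (a point): the bright steel coupon, same size, a bystander in another place of the holder; its centre
- polymer_center (a point): the black coupon, same size, a bystander in another place of the holder; its centre
- marker: marker pen lying on the bench, 14 x 128 (y) x 16 mm, loose bystander; origin at the centre of its underside
- forceps: steel forceps lying on the bench, 17 x 134 (y) x 8 mm, fixed bystander; origin at the centre of its underside
- bottle_cream: cream reagent bottle with a white cap, diameter 48, 76 mm high, loose bystander; origin at the centre of its underside
- bottle_amber: amber reagent bottle with a black cap, diameter 60, 92 mm high, loose bystander; origin at the centre of its underside
- tape: roll of label tape lying flat, diameter 73, 19 mm high, fixed bystander; origin at the centre of its underside

How it is judged:
On the way, in this order (a step that is already met when the one before it is completed fails the run):
1. one short end of the lid is raised at least 30 mm over the other while that other end is still down at the dish (((z of lid_far_end in the frame of dish above 0.045 m and z of lid_near_end in the frame of dish below 0.0245 m and horizontal distance between lid_near_end and dish below 0.065 m) or (z of lid_near_end in the frame of dish above 0.045 m and z of lid_far_end in the frame of dish below 0.0245 m and horizontal distance between lid_far_end and dish below 0.065 m))), for 0.05 s.
2. the lid leans on the wire rest, released (distance between lid_center and rest_seat below 0.018 m and angle between the y axis of lid_rest and the y axis of lid_center, either way round below 0.15 rad and angle between lid_center's own z axis and vertical between 0.45 and 0.68 rad and contact force between the fingers and lid below 0.05 N), for 0.2 s.
3. the copper coupon lies in the middle of the open dish, released, the lid still on the rest (horizontal distance between copper_center and dish below 0.012 m and z of copper_center in the frame of dish below 0.009 m and angle between copper_center's own z axis and vertical below 0.08 rad and distance between lid_center and rest_seat below 0.02 m and contact force between the fingers and copper below 0.05 N), for 0.2 s.
At the end, for the whole second after the job is handed in: The lid is down on the dish all round (within 1.3 mm of its seated height, level within 0.03 rad), centred within 4 mm and square to it within 0.07 rad; the copper coupon lies flat on the dish's floor within 14 mm of its middle; the dish is within 20 mm of where it stood; all is at rest (horizontal distance between lid_center and dish below 0.004 m and z of lid_center in the frame of dish between 0.0125 and 0.0158 m and angle between the x axis of lid_center and the x axis of dish, either way round below 0.07 rad and angle between lid_center's own z axis and vertical below 0.03 rad and horizontal distance between copper_center and dish below 0.014 m and z of copper_center in the frame of dish below 0.009 m and angle between copper_center's own z axis and vertical below 0.08 rad and distance of dish from where it was at the start of the episode below 0.02 m and linear speed of each of lid, copper below 0.01 m/s); the robot touches nothing.
It fails at once if the lid is laid on the bench or turned over (height (world z) of lid_center below 0.0085 m or angle between lid_center's own z axis and vertical above 1.2 rad).
It fails at once if the dish is pushed more than 20 mm (distance of dish from where it was at the start of the episode above 0.02 m).
It fails at once if another coupon is moved more than 12 mm (distance of any of steelc_center, polymer_center from where it was at the start of the episode above 0.012 m).
It fails at once if a bystander is moved more than 20 mm or tipped (distance of any of marker, bottle_cream, bottle_amber from where it was at the start of the episode above 0.02 m or angle between any of bottle_cream, bottle_amber's own z axis and vertical above 0.4 rad).
It fails at once if the lid or the copper coupon is dropped (falls free faster than 0.45 m/s, from about 10 mm) ((contact force between the fingers and lid below 0.05 N and linear speed of lid above 0.45 m/s) or (contact force between the fingers and copper below 0.05 N and linear speed of copper above 0.45 m/s)).
It also fails if it takes over 72 s, if anything falls off the work surface, if the arm or the gripper's body presses on something with over 40 N, if the wrist force passes 120 N, or if a joint passes its speed limit or range.

## Working session

There is one attempt and no reset: what is moved stays moved. The work goes in short steps, Python scripts to look and compute and a tool call to move; the robot and the scene stay as the last step left them, time stands still between calls to the robot, and variables do not carry over. Pictures are saved under pics/ and viewed, and the job is handed in when it is done.

Besides the shell and the picture viewer there is one more tool, called as a command line: name --argument value ..., lists and objects as JSON in quotes. apply_moves: Moves the arm, as the interface text tells. Its arguments: {"type":"object","properties":{"travel":{"type":"array","items":{"type":"array","items":{"type":"number"}}},"turn":{"type":"array","items":{"type":"array","items":{"type":"number"}}},"grip":{"type":"array","items":{"type":"number"}},"force":{"type":"number"}},"required":["travel","turn","grip"]}

```bash
mkdir -p pics; ls; python3 - <<'E'
from rig import state, optics
import cv2, numpy as np
print(state())
for n in ("scene","top","wrist"):
    s=optics.snapshot(n)
    cv2.imwrite(f"pics/{n}0.png",s["frame"][:,:,::-1]); np.savez(f"pics/{n}0.npz",**s)
    print(n,{k:v for k,v in s.items() if k not in("frame","depth")})
E
```

```text
pics
{'clock': 0.0, 'qpos': array([ 1.0783885 ,  0.43523337,  0.02499454,  1.57408314, -0.01158537,
        1.13399421, -0.07511334]), 'dq': array([-0.0007276 , -0.00086893, -0.00156016, -0.0009596 , -0.0011824 ,
       -0.0007108 ,  0.00169896]), 'joint_efforts': array([ 1.19195160e-03, -6.70476651e+01,  1.02609158e+00, -3.16215813e+01,
        1.57966447e-02,  1.23917000e-02,  4.23977576e-05]), 'tool_pos': array([ 0.23725023, -0.57768298,  0.23052517]), 'eef_rot': array([-7.51492044e-04,  9.81075310e-01,  1.93624937e-01, -2.32597834e-04]), 'ft_force': array([0.22771443, 0.53991767, 0.99773982]), 'torque': array([0.0103516 , 0.03546373, 0.05309025]), 'width': 1.000531142910096}
scene {'fov_y': 56.28396304495331, 'cx': 322.75196719733395, 'cy': 245.87604101919683, 'R': array([[-0.50913998, -0.86046472,  0.01941502],
       [-0.59589154,  0.33613487, -0.72933299],
       [ 0.62103925, -0.38290183, -0.68388335]]), 't': array([0.22836722, 0.38602548, 0.64662827])}
top {'fov_y': 56.897375495223116, 'cx': 319.86920909815467, 'cy': 246.13818988749347, 'R': array([[-0.10240527, -0.99473273, -0.004468  ],
       [-0.97165909,  0.10098989, -0.213728  ],
       [ 0.21305346, -0.0175455 , -0.97688299]]), 't': array([-0.00400719,  0.56444112,  0.91968711])}
wrist {'fov_y': 66.37443943392324, 'cx': 322.2845511926165, 'cy': 246.49603855791275, 'hand_eye': array([[ 4.07932757e-04, -9.61055291e-01, -2.76355861e-01,
         7.07481938e-02],
       [ 9.99999886e-01,  4.60204685e-04, -1.24294225e-04,
         2.85918103e-04],
       [ 2.46633884e-04, -2.76355779e-01,  9.61055369e-01,
        -1.41441014e-01],
       [ 0.00000000e+00,  0.00000000e+00,  0.00000000e+00,
         1.00000000e+00]])}
```

View pics/top0.png

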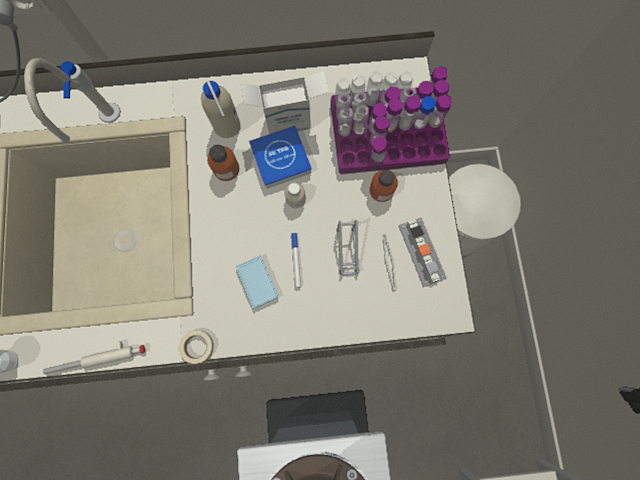

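View pics/scene0.png

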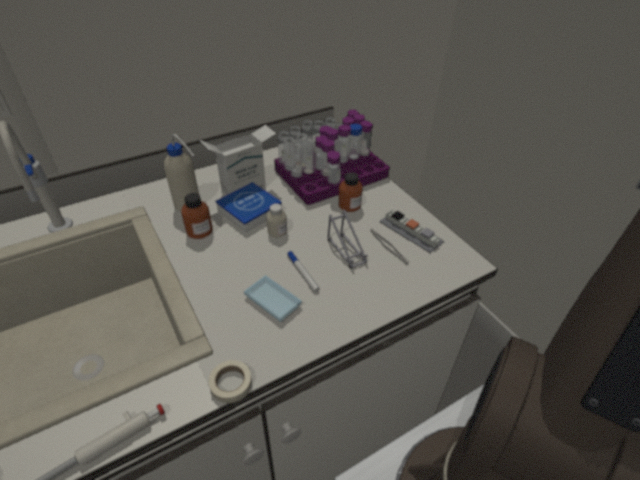

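```bash
cat > h.py <<'E'
import numpy as np, cv2
from scipy.spatial.transform import Rotation as Rn
from rig import state, optics
def snap(n,save):
    st=state(); s=optics.snapshot(n)
    if n=="wrist":
        q=st["eef_rot"]; T=np.eye(4); T[:3,:3]=Rn.from_quat(np.r_[q[1:],q[0]]).as_matrix(); T[:3,3]=st["tool_pos"]
        C=T@s["hand_eye"]; s["R"]=C[:3,:3].T; s["t"]=-s["R"]@C[:3,3]
    np.savez(f"pics/{save}.npz",**s); cv2.imwrite(f"pics/{save}.png",s["frame"][:,:,::-1]); return s
def f(s): return 240/np.tan(np.radians(float(s["fov_y"]))/2)
def ray(s,uv):
    uv=np.atleast_2d(uv).astype(float); F=f(s)
    d=np.c_[(uv[:,0]-s["cx"])/F,(uv[:,1]-s["cy"])/F,np.ones(len(uv))]@s["R"]
    return -s["R"].T@s["t"], d
def onz(s,uv,z):
    o,d=ray(s,uv); return o+d*((z-o[2])/d[:,2])[:,None]
def dep(s,uv):
    o,d=ray(s,uv); u=np.atleast_2d(uv).astype(int); return o+d*s["depth"][u[:,1],u[:,0]][:,None]
def proj(s,X):
    c=np.atleast_2d(X)@s["R"].T+s["t"]; return c[:,:2]/c[:,2:]*f(s)+[s["cx"],s["cy"]]
def crop(s,x0,y0,x1,y1,k,name):
    cv2.imwrite(f"pics/{name}.png",cv2.resize(s["frame"][y0:y1,x0:x1,::-1],None,fx=k,fy=k,interpolation=cv2.INTER_CUBIC))
E
python3 - <<'E'
from h import *
t=dict(np.load("pics/top0.npz")); s=dict(np.load("pics/scene0.npz"))
crop(t,230,200,450,320,3.6,"topc"); crop(s,240,190,450,330,3.8,"scenec")
hsv=cv2.cvtColor(t["frame"],cv2.COLOR_RGB2HSV)
m=((hsv[...,0]>85)&(hsv[...,0]<110)&(hsv[...,1]>40)&(hsv[...,2]>120)).astype(np.uint8); m[:240]=0;m[:,:225]=0;m[:,285:]=0
c=max(cv2.findContours(m,0,2)[0],key=cv2.contourArea)
w=onz(t,c[:,0,:],0.02)[:,:2]
r=cv2.minAreaRect((w*1000).astype(np.float32));print("lid",r, cv2.boxPoints(r))
m=((hsv[...,0]<15)&(hsv[...,1]>130)).astype(np.uint8); m[:230]=0;m[:,400:]*=1;m[:,:400]=0
c=max(cv2.findContours(m,0,2)[0],key=cv2.contourArea)
w=onz(t,c[:,0,:],0.028)[:,:2]
print("cu",cv2.minAreaRect((w*1000).astype(np.float32)), c[:,0].mean(0))
print("coupon depth",dep(t,[[425,250],[418,231],[432,269],[258,283],[240,300]]).round(4))
D=t["depth"]; 
vv,uu=np.mgrid[205:290,325:370]; P=dep(t,np.c_[uu.ravel(),vv.ravel()]); k=(P[:,2]>0.012)&(P[:,2]<.1)
Q=P[k];print(len(Q),Q[:,2].max()); 
for z0 in np.arange(.01,.085,.008):
    q=Q[(Q[:,2]>z0)&(Q[:,2]<z0+.008)]; print(z0.round(3),len(q),q[:,:2].mean(0).round(3) if len(q) else '',q[:,1].min().round(3),q[:,1].max().round(3)) if len(q) else 0
E
```

```text
lid ((503.9021301269531, 89.03012084960938), (105.0030746459961, 61.01424789428711), 18.329011917114258) [[444.47052  101.47919 ]
 [463.65784   43.56041 ]
 [563.33374   76.581055]
 [544.1464   134.49983 ]]
cu ((536.3925170898438, -298.75921630859375), (22.521760940551758, 23.129056930541992), 15.975632667541504) [424.15384615 249.42307692]
coupon depth [[ 0.5347 -0.3008  0.0267]
 [ 0.58   -0.2909  0.0295]
 [ 0.4898 -0.3104  0.0248]
 [ 0.4994  0.0856  0.0197]
 [ 0.467   0.1316  0.0035]]
360 0.07974214632083743
0.01 37 [ 0.525 -0.125] -0.146 -0.103
0.018 51 [ 0.521 -0.123] -0.146 -0.102
0.026 34 [ 0.528 -0.125] -0.144 -0.104
0.034 39 [ 0.549 -0.124] -0.145 -0.104
0.042 38 [ 0.557 -0.125] -0.146 -0.104
0.05 41 [ 0.569 -0.128] -0.147 -0.105
0.058 31 [ 0.584 -0.131] -0.147 -0.107
0.066 68 [ 0.6   -0.125] -0.147 -0.106
0.074 21 [ 0.605 -0.123] -0.147 -0.107
```

```bash
ls pics
```

```text
scene0.npz
scene0.png
scenec.png
top0.npz
top0.png
topc.png
wrist0.npz
wrist0.png
```

View pics/topc.png

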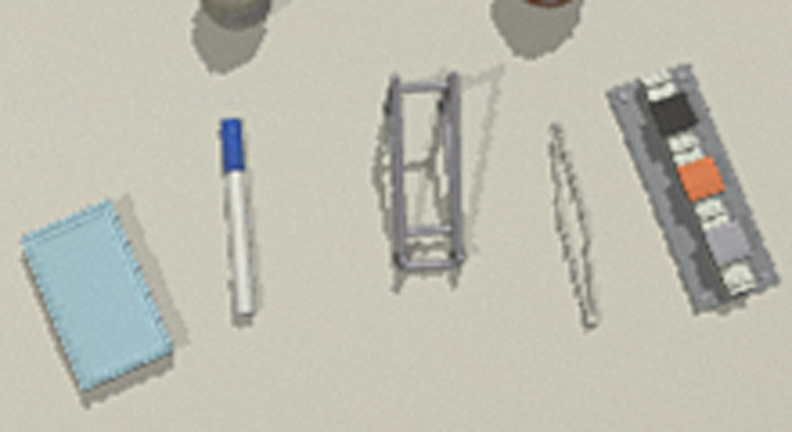

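View pics/scenec.png

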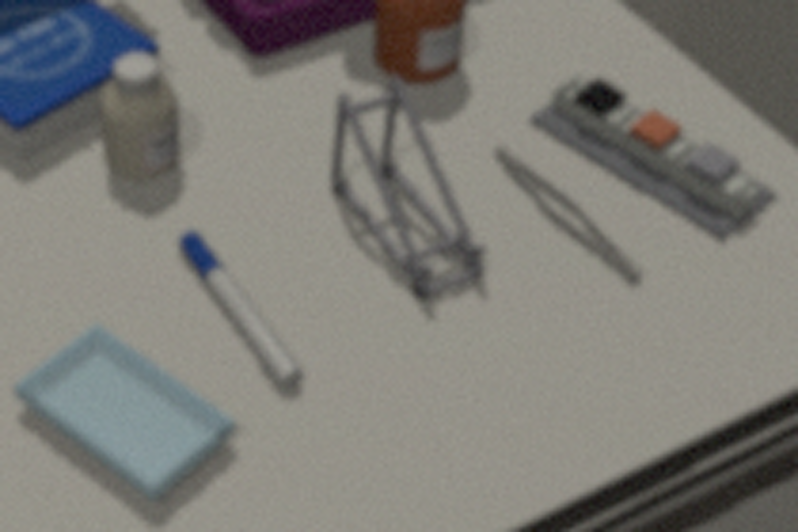

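```bash
cat >> h.py <<'E'
def Rt(yaw,pitch=0):
    """tool pointing down, tool x at world yaw; pitch>0 swings fingers toward tool x (lid +x end up)"""
    z=Rn.from_euler('z',yaw)*Rn.from_euler('y',-pitch)*Rn.from_euler('x',np.pi); return z
def cur():
    st=state(); q=st["eef_rot"]; return st["tool_pos"],Rn.from_quat(np.r_[q[1:],q[0]]),st
def rows(targets,dec=(1,4)):
    """targets: list of (pos,Rot). prints travel/turn relative to current"""
    p,R,st=cur(); tr=[];tu=[]
    for P,Q in targets:
        tr.append((R.inv().apply(np.array(P)-p)*1000).round(dec[0]).tolist()); tu.append((R.inv()*Q).as_rotvec().round(dec[1]).tolist())
    print('pos',p.round(4),'rv',R.as_euler('zyx').round(3),'w',round(st['width'],3),'F',st['ft_force'].round(1),'t',round(st['clock'],2),'q',st['qpos'].round(2))
    print("travel",tr);print("turn",tu)
E
python3 - <<'E'
from h import *
P1=np.array([.55,-.08,.26]); 
rows([(P1,Rt(0.1)),(P1,Rt(0.0))])
s=snap("wrist","w0b"); 
E
```

```text
pos [ 0.2373 -0.5778  0.2307] rv [-3.900e-01 -1.000e-03 -3.141e+00] w 0.997 F [-0.4 -0.1 -0.2] t 0.15 q [ 1.08  0.44  0.02  1.57 -0.01  1.13 -0.08]
travel [[478.4, -341.7, -28.9], [478.4, -341.7, -28.9]]
turn [[-0.0011, 0.0003, 0.2898], [-0.0011, 0.0004, 0.3898]]
```

View pics/w0b.png

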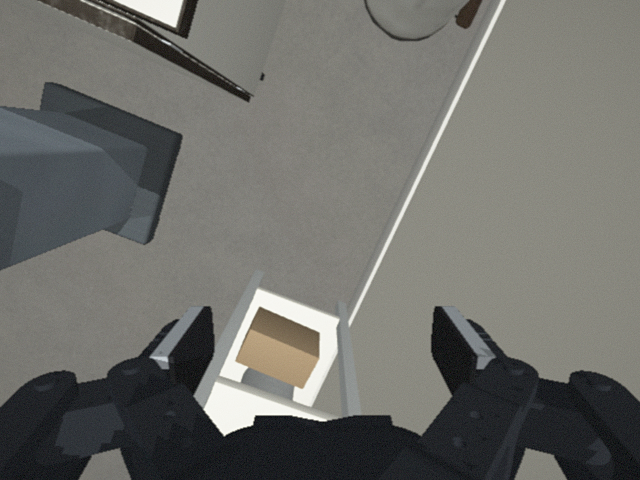

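apply_moves --travel '[[40,-28,-3],[80,-56,-6],[120,-84,-10],[160,-112,-14],[200,-140,-18],[240,-170,-22],[270,-200,-25],[300,-230,-28]]' --turn '[[0,0,0.05],[0,0,0.1],[0,0,0.15],[0,0,0.2],[0,0,0.25],[0,0,0.3],[0,0,0.34],[0,0,0.39]]' --grip '[85,85,85,85,85,85,85,85]'

```text
clock: 0.87
tool_pos: [0.4087, -0.2913, 0.2558]
eef_rot: [-0.0, 1.0, -0.001, -0.0]
ft_force: [0.9, -0.3, 1.1]
width: 0.997
```

```bash
python3 - <<'E'
from h import *
P1=np.array([.46,-.09,.27]); 
rows([(P1,Rt(0.0))])
E
```

```text
pos [ 0.4087 -0.2913  0.2558] rv [ 2.000e-03 -0.000e+00 -3.141e+00] w 0.997 F [ 0.9 -0.3  1.1] t 0.87 q [ 0.55  0.22 -0.05  1.83  0.01  1.1  -1.07]
travel [[50.9, -201.4, -14.1]]
turn [[-0.0006, 0.0001, -0.0021]]
```

apply_moves --travel '[[9,-33,-2],[17,-67,-5],[25,-100,-7],[34,-134,-9],[42,-168,-12],[51,-201,-14],[51,-201,-14]]' --turn '[[0,0,0],[0,0,0],[0,0,0],[0,0,0],[0,0,0],[0,0,0],[0,0,0]]' --grip '[85,85,85,85,85,85,85]'

```text
clock: 1.45
tool_pos: [0.4617, -0.0831, 0.2706]
eef_rot: [-0.002, 1.0, 0.003, 0.001]
ft_force: [0.0, -0.3, -0.2]
width: 0.995
```

```bash
python3 - <<'E'
from h import *
s=snap("wrist","w1"); print(state()['tool_pos'])
E
```

```text
[ 0.46090667 -0.08655366  0.270228  ]
```

View pics/w1.png

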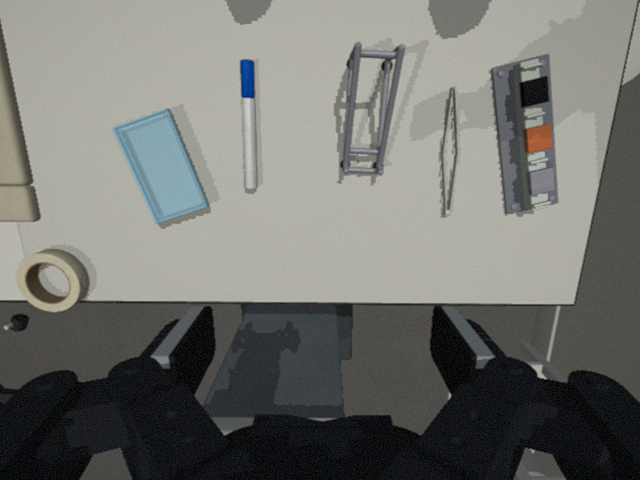

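```bash
cat > meas.py <<'E'
from h import *
def lidrect(s,z=.02,box=(0,640,0,300)):
    hsv=cv2.cvtColor(s["frame"],cv2.COLOR_RGB2HSV)
    m=((hsv[...,0]>85)&(hsv[...,0]<110)&(hsv[...,1]>40)&(hsv[...,1]<150)&(hsv[...,2]>120)).astype(np.uint8)
    M=np.zeros_like(m);M[box[2]:box[3],box[0]:box[1]]=m[box[2]:box[3],box[0]:box[1]]
    c=max(cv2.findContours(M,0,2)[0],key=cv2.contourArea)
    w=onz(s,c[:,0,:],z)[:,:2]; return cv2.minAreaRect((w*1000).astype(np.float32)),c
def cu(s,z=.028):
    hsv=cv2.cvtColor(s["frame"],cv2.COLOR_RGB2HSV)
    m=(((hsv[...,0]<15))&(hsv[...,1]>130)&(hsv[...,2]>110)).astype(np.uint8); m[300:]=0
    n,l,st,ce=cv2.connectedComponentsWithStats(m)
    out=[]
    for i in range(1,n):
        if st[i,4]>60:
            c=max(cv2.findContours((l==i).astype(np.uint8),0,2)[0],key=cv2.contourArea)
            out.append((ce[i].round(1),cv2.minAreaRect((onz(s,c[:,0,:],z)[:,:2]*1000).astype(np.float32)),st[i,4]))
    return out
E
python3 - <<'E'
from meas import *
s=snap("wrist","w2"); print(state()['tool_pos'])
print(lidrect(s)[0]); print(cu(s))
t=dict(np.load("pics/top0.npz")); print(cu(t))
vv,uu=np.mgrid[30:185,335:412]; P=dep(s,np.c_[uu.ravel(),vv.ravel()]); k=(P[:,2]>0.010)&(P[:,2]<.1)
Q=P[k]; pix=np.c_[uu.ravel(),vv.ravel()][k]
np.save("pics/rest.npy",Q)
for z0 in np.arange(.01,.085,.006):
    q=Q[(Q[:,2]>z0)&(Q[:,2]<z0+.006)]
    if len(q): print(z0.round(3),len(q),'L',q[q[:,1]>-.125].mean(0).round(4),'R',q[q[:,1]<=-.125].mean(0).round(4),q.min(0).round(3),q.max(0).round(3))
crop(s,320,20,430,200,3.3,"w2c")
E
```

```text
[ 0.46031146 -0.08900012  0.26993786]
((504.68389892578125, 87.37998962402344), (105.1148452758789, 62.7388916015625), 18.409727096557617)
[(array([535.1, 136.1]), ((537.5176391601562, -298.6459655761719), (23.19365119934082, 23.127582550048828), 13.575424194335938), np.int32(563))]
[(array([228.3, 157.3]), ((809.69775390625, 133.3983612060547), (22.83103370666504, 56.94649887084961), 89.20956420898438), np.int32(123)), (array([213.1, 162.6]), ((798.1456298828125, 170.32810974121094), (43.96340560913086, 19.59555435180664), 49.538089752197266), np.int32(69)), (array([382.8, 182.7]), ((707.5795288085938, -229.21022033691406), (56.29866027832031, 50.832759857177734), 59.834327697753906), np.int32(168)), (array([424.1, 249.2]), ((536.3925170898438, -298.75921630859375), (22.521760940551758, 23.129056930541992), 15.975632667541504), np.int32(100))]
0.01 80 L [ 0.528  -0.1133  0.0147] R [ 0.5327 -0.1367  0.0145] [ 0.504 -0.147  0.01 ] [ 0.612 -0.104  0.016]
0.016 260 L [ 0.5228 -0.1119  0.0182] R [ 0.5213 -0.1379  0.0182] [ 0.505 -0.148  0.016] [ 0.613 -0.104  0.022]
0.022 191 L [ 0.5199 
[... 395 characters left out ...]
 0.04 ] [ 0.612 -0.105  0.046]
0.046 158 L [ 0.5649 -0.1087  0.0491] R [ 0.5636 -0.1445  0.049 ] [ 0.556 -0.148  0.046] [ 0.611 -0.106  0.052]
0.052 165 L [ 0.5753 -0.109   0.0551] R [ 0.574  -0.1448  0.0552] [ 0.565 -0.148  0.052] [ 0.611 -0.106  0.058]
0.058 184 L [ 0.5838 -0.1096  0.0612] R [ 0.5832 -0.1452  0.0611] [ 0.575 -0.149  0.058] [ 0.611 -0.107  0.064]
0.064 480 L [ 0.5994 -0.1149  0.0673] R [ 0.5999 -0.1385  0.0671] [ 0.585 -0.149  0.064] [ 0.611 -0.107  0.07 ]
0.07 226 L [ 0.6036 -0.1103  0.0733] R [ 0.6017 -0.146   0.073 ] [ 0.593 -0.149  0.07 ] [ 0.612 -0.108  0.076]
0.076 56 L [ 0.6085 -0.1111  0.077 ] R [ 0.6067 -0.1465  0.0769] [ 0.603 -0.148  0.076] [ 0.611 -0.109  0.079]
```

View pics/w2c.png

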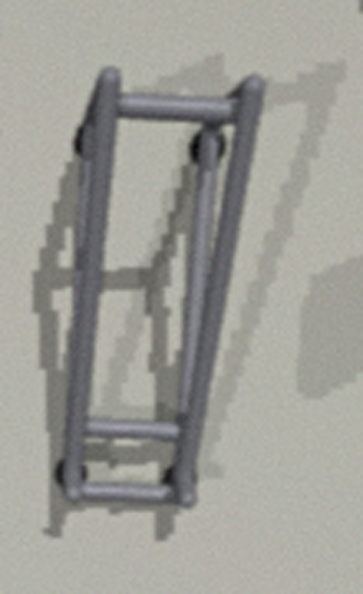

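```bash
python3 - <<'E'
from h import *
Q=np.load("pics/rest.npy"); a=np.radians(32); yaw=-.05
for it in range(1):
  x=(Q[:,0]-.569)*np.cos(yaw)+(Q[:,1]+.1268)*np.sin(yaw); y=-(Q[:,0]-.569)*np.sin(yaw)+(Q[:,1]+.1268)*np.cos(yaw); z=Q[:,2]-.0512
  u=x*np.cos(a)+z*np.sin(a); n=-x*np.sin(a)+z*np.cos(a)
  rod=(abs(n)<.006)&(abs(abs(y)-.018)<.005)
  for sgn in(1,-1):
    k=rod&(np.sign(y)==sgn)&(u>-.05)&(u<.04)
    print(sgn,k.sum(),np.polyfit(u[k],y[k],1),np.polyfit(u[k],n[k],1))
  for u0 in np.arange(-.1,.06,.005):
    k=(u>=u0)&(u<u0+.005)&(abs(abs(y)-.018)<.006)&(n>-.01); 
    if k.any(): print(u0.round(3),k.sum(),n[k].max().round(4),np.median(n[k]).round(4),x[k].min().round(4))
E
```

```text
1 624 [0.00195547 0.01778574] [-0.00646565  0.00101581]
-1 639 [ 0.01002734 -0.01781043] [-0.00739197  0.00085414]
-0.08 2 0.0001 -0.0002 -0.0639
-0.075 23 0.0152 0.0138 -0.0688
-0.07 118 0.0157 0.0075 -0.0667
-0.065 52 0.0035 0.0011 -0.0562
-0.06 83 0.0033 -0.0003 -0.052
-0.055 47 0.0032 0.0015 -0.0478
-0.05 54 0.0031 0.0012 -0.0438
-0.045 53 0.0027 0.0012 -0.039
-0.04 57 0.0033 0.001 -0.0352
-0.035 55 0.0028 0.0012 -0.0305
-0.03 61 0.0031 0.001 -0.0266
-0.025 58 0.0026 0.0013 -0.0221
-0.02 61 0.0027 0.0013 -0.0178
-0.015 62 0.003 0.0012 -0.0136
-0.01 70 0.003 0.0012 -0.0094
-0.005 65 0.0025 0.0011 -0.0052
0.0 71 0.003 0.0012 -0.0012
0.005 72 0.003 0.0011 0.0035
0.01 78 0.0037 0.0011 0.0074
0.015 79 0.0028 0.0013 0.0116
0.02 80 0.0037 0.001 0.0155
0.025 80 0.0028 0.0011 0.02
0.03 91 0.0037 0.0012 0.0246
0.035 139 0.0034 0.0002 0.0285
0.04 116 0.0033 0.0006 0.0327
0.045 72 0.0033 0.0005 0.037
```

```bash
python3 - <<'E'
from h import *
L=[.5043,.0882]
rows([(L+[.20],Rt(.3206)),(L+[.08],Rt(.3206))])
E
```

```text
pos [ 0.4603 -0.089   0.2699] rv [-1.000e-03 -0.000e+00 -3.141e+00] w 0.995 F [-0.5  0.3  0.5] t 1.55 q [ 0.25  0.16 -0.2   1.87  0.03  1.12 -1.53]
travel [[44.3, -177.1, 70.1], [44.3, -177.0, 190.1]]
turn [[-0.0007, -0.0001, -0.3191], [-0.0007, -0.0001, -0.3191]]
```

apply_moves --travel '[[8,-32,10],[15,-63,20],[22,-94,35],[30,-125,50],[37,-152,65],[44.3,-177,85],[44.3,-177,120],[44.3,-177,160]]' --turn '[[0,0,-0.055],[0,0,-0.11],[0,0,-0.165],[0,0,-0.22],[0,0,-0.275],[0,0,-0.319],[0,0,-0.319],[0,0,-0.319]]' --grip '[85,85,85,85,85,85,85,85]'

```text
clock: 2.22
tool_pos: [0.5061, 0.0889, 0.1101]
eef_rot: [-0.001, 0.987, 0.16, 0.002]
ft_force: [0.6, -0.1, -0.7]
width: 1.002
```

```bash
python3 - <<'E'
from meas import *
L=[.5043,.0882]
s=snap("wrist","w3"); print(lidrect(s)[0])
rows([(L+[.03],Rt(.3206)),(L+[.004],Rt(.3206))])
E
```

```text
((515.086181640625, 92.42750549316406), (84.8021469116211, 61.16259765625), 18.400436401367188)
pos [0.501  0.0863 0.1021] rv [-0.32  -0.008  3.14 ] w 0.998 F [-2.6 -1.3 -6.5] t 2.27 q [-0.03  0.43 -0.32  1.98  0.19  0.77 -1.71]
travel [[4.4, -0.7, 72.1], [4.6, -0.7, 98.1]]
turn [[-0.0013, 0.0081, -0.0006], [-0.0013, 0.0081, -0.0006]]
```

View pics/w3.png

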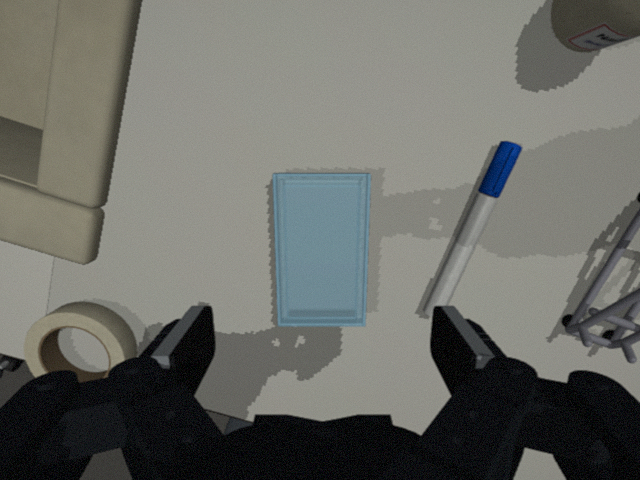

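```bash
python3 - <<'E'
from meas import *
s=snap("wrist","w4"); print(lidrect(s,box=(230,420,0,335))[0])
L=[.5043,.0882]
rows([(L+[.03],Rt(.3206)),(L+[.004],Rt(.3206))])
E
```

```text
((505.38720703125, 89.1957778930664), (104.88844299316406, 61.1597785949707), 18.404699325561523)
pos [0.5006 0.0856 0.1051] rv [-0.319 -0.01   3.139] w 0.992 F [-0.7 -0.4 -0.2] t 2.32 q [-0.03  0.43 -0.32  1.97  0.19  0.78 -1.71]
travel [[5.1, -1.2, 75.0], [5.4, -1.2, 101.0]]
turn [[-0.001, 0.0102, -0.0013], [-0.001, 0.0102, -0.0013]]
```

apply_moves --travel '[[3,-1,25],[5.5,-1.5,50],[5.5,-1.5,72],[5.5,-1.5,85],[5.5,-1.5,92],[5.5,-1.5,96],[5.5,-1.5,98]]' --turn '[[0,0.005,0],[-0.001,0.01,0],[-0.001,0.01,0],[-0.001,0.01,0],[-0.001,0.01,0],[-0.001,0.01,0],[-0.001,0.01,0]]' --grip '[85,85,85,85,85,85,85]'

```text
clock: 2.9
tool_pos: [0.5053, 0.088, 0.0079]
eef_rot: [0.0, 0.987, 0.158, 0.0]
ft_force: [-0.0, 0.1, 1.1]
width: 0.992
```

```bash
python3 - <<'E'
from meas import *
s=snap("wrist","w5"); 
L=[.5048,.0884]
rows([(L+[.004],Rt(.3206))])
E
```

```text
pos [0.5052 0.0881 0.0078] rv [-3.180e-01  1.000e-03  3.141e+00] w 0.996 F [ 0.7  0.2 -0.8] t 2.95 q [-0.08  0.58 -0.26  2.04  0.27  0.55 -1.79]
travel [[-0.3, -0.4, 3.8]]
turn [[0.0005, -0.001, -0.0022]]
```

View pics/w5.png

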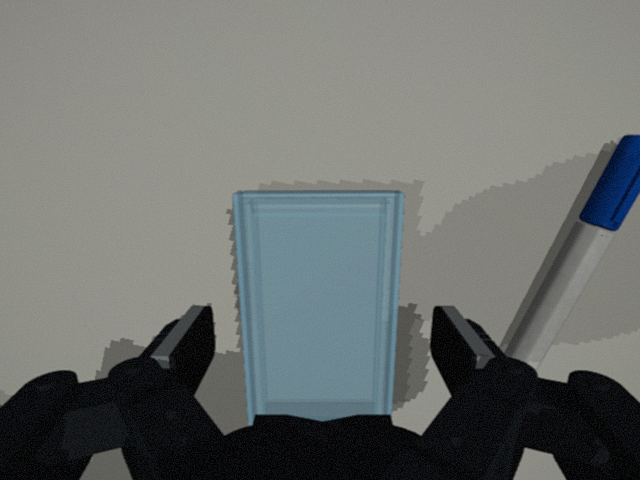

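```bash
python3 - <<'E'
from h import *
s=dict(np.load("pics/w5.npz")); H=s["hand_eye"]; 
for z in(0,-.0065,-.013,-.02):
    for x in (.011,0,-.011):
        c=np.linalg.inv(H)@[x,.0427,z,1]; print(z,x,(c[:2]/c[2]*f(s)+[s["cx"],s["cy"]]).round(0))
F=f(s);C=[]
for uv in ([434,310],[212,308],[458,308],[440,360],[490,350],[470,330]):
    d=np.median(s["depth"][uv[1]-1:uv[1]+2,uv[0]-1:uv[0]+2]); print(uv,(H@[ (uv[0]-s["cx"])/F*d,(uv[1]-s["cy"])/F*d,d,1])[:3].round(4))
E
```

```text
0 0.011 [425. 291.]
0 0 [423. 315.]
0 -0.011 [421. 338.]
-0.0065 0.011 [429. 297.]
-0.0065 0 [427. 322.]
-0.0065 -0.011 [425. 346.]
-0.013 0.011 [434. 304.]
-0.013 0 [431. 330.]
-0.013 -0.011 [429. 355.]
-0.02 0.011 [439. 312.]
-0.02 0 [437. 339.]
-0.02 -0.011 [434. 365.]
[434, 310] [ 0.0089  0.0428 -0.0138]
[212, 308] [-0.0009 -0.049   0.0084]
[458, 308] [-0.0009  0.0608  0.0084]
[440, 360] [-0.0053  0.0428 -0.0253]
[490, 350] [ 0.0082  0.0525 -0.0404]
[470, 330] [ 0.0116  0.0483 -0.0341]
```

```bash
cat >> h.py <<'E'
LC=np.array([.5048,.0884,.0145]); LY=.3212; G0=-.35; GD=.0135
def grasp(c,yaw,lidtilt,d=GD,g0=G0):
    Q=Rt(yaw,g0+lidtilt); return c+Q.apply([0,0,d]),Q
E
python3 - <<'E'
from h import *
rows([(LC+Rt(LY,p).apply([0,0,GD]),Rt(LY,p)) for p in (-.12,-.24,-.35)])
E
```

```text
pos [0.5052 0.0881 0.0078] rv [-3.180e-01  1.000e-03  3.141e+00] w 0.996 F [ 0.7  0.2 -0.8] t 2.95 q [-0.08  0.58 -0.26  2.04  0.27  0.55 -1.79]
travel [[-1.9, -0.4, 6.7], [-3.5, -0.4, 6.4], [-4.9, -0.4, 6.0]]
turn [[0.0003, -0.121, -0.0028], [0.0002, -0.241, -0.0028], [0.0, -0.351, -0.0028]]
```

apply_moves --travel '[[-1.9,-0.4,3],[-3.5,-0.4,4.5],[-4.9,-0.4,6.0],[-4.9,-0.4,6.0],[-4.9,-0.4,6.0]]' --turn '[[0,-0.12,-0.003],[0,-0.24,-0.003],[0,-0.35,-0.003],[0,-0.35,-0.003],[0,-0.35,-0.003]]' --grip '[85,85,85,75,70]' --force 25

```text
clock: 3.37
tool_pos: [0.5017, 0.0875, 0.0016]
eef_rot: [0.027, 0.972, 0.157, -0.17]
ft_force: [-0.2, 0.1, -0.1]
width: 0.82
```

```bash
python3 - <<'E'
from h import *
s=snap("wrist","w6"); 
rows([grasp(LC,LY,0)])
E
```

```text
pos [0.5008 0.0871 0.0019] rv [-0.34  -0.328  3.028] w 0.823 F [ 0.4  0.6 -0.1] t 3.42 q [-0.11  0.75 -0.27  1.75  0.21  1.02 -1.73]
travel [[-0.4, 0.1, 0.3]]
turn [[-0.0002, -0.0038, 0.0001]]
```

View pics/w6.png

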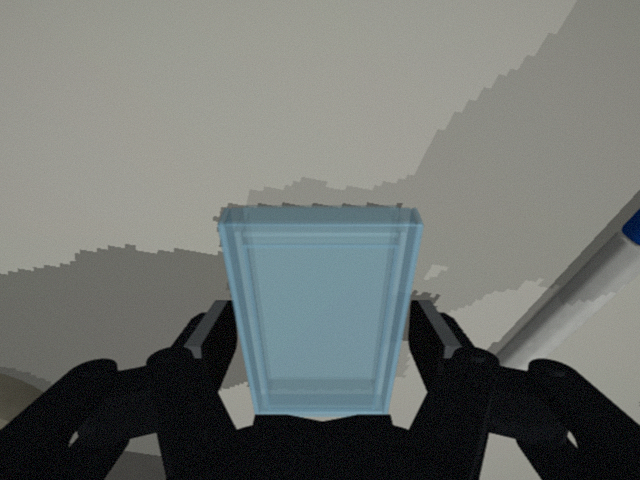

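apply_moves --travel '[[0,0,0],[0,0,0],[0,0,0],[0,0,0],[0,0,0],[0,0,0]]' --turn '[[0,0,0],[0,0,0],[0,0,0],[0,0,0],[0,0,0],[0,0,0]]' --grip '[66,62,58,55,55,55]' --force 25

```text
clock: 3.92
tool_pos: [0.5006, 0.0868, 0.0031]
eef_rot: [0.028, 0.972, 0.158, -0.17]
ft_force: [-1.4, -1.4, 8.2]
width: 0.717
```

```bash
python3 - <<'E'
from h import *
# pivot trajectory: near end from (-53,14.5) to (-56,18) in dish frame
def lid_pose(th):
    k=th/.5585
    nx,nz=-.053-.003*k,.0145+.0035*k
    cx=nx+.053*np.cos(th); cz=nz+.053*np.sin(th)
    d=np.array([np.cos(LY),np.sin(LY),0]); c=np.array([LC[0],LC[1],0])+d*cx; c[2]=cz; return c
p,R,st=cur(); 
# current grasp defines offset: keep tool rigid with lid
p0=LC; off=R.inv().apply(p-LC); y=Rn.from_euler('z',LY); 
T=[]
for th in np.radians([4,8,12,16,20,24,28,32]):
    D=y*Rn.from_euler('y',-th)*y.inv()
    T.append((lid_pose(th)+(D*R).apply(off),D*R))
rows(T)
E
```

```text
pos [0.5006 0.0868 0.0031] rv [-0.34  -0.327  3.028] w 0.717 F [-1.4 -1.4  8.2] t 3.92 q [-0.11  0.75 -0.27  1.75  0.21  1.02 -1.73]
travel [[-1.0, 0.0, -3.7], [-2.3, 0.0, -7.4], [-3.8, 0.0, -11.0], [-5.5, 0.0, -14.6], [-7.4, 0.0, -18.0], [-9.6, 0.0, -21.4], [-12.0, 0.0, -24.6], [-14.5, 0.0, -27.7]]
turn [[0.0, 0.0698, 0.0], [0.0, 0.1396, 0.0], [0.0, 0.2094, 0.0001], [0.0, 0.2793, 0.0001], [0.0, 0.3491, 0.0001], [0.0, 0.4189, 0.0001], [0.0, 0.4887, 0.0001], [0.0, 0.5585, 0.0002]]
```

apply_moves --travel '[[-0.5,0,-2],[-1,0,-3.7],[-1.6,0,-5.5],[-2.3,0,-7.4],[-3,0,-9.2],[-3.8,0,-11]]' --turn '[[0,0.035,0],[0,0.07,0],[0,0.105,0],[0,0.14,0],[0,0.175,0],[0,0.21,0]]' --grip '[55,55,55,55,55,55]'

```text
clock: 4.42
tool_pos: [0.5005, 0.0867, 0.0153]
eef_rot: [0.011, 0.985, 0.16, -0.065]
ft_force: [0.5, -0.5, -1.2]
width: 0.713
```

```bash
python3 - <<'E'
from h import *
s=snap("wrist","w7");t=snap("scene","s7");crop(t,220,230,340,340,5,"s7c")
rows([grasp(LC,LY,0)])
E
```

```text
pos [0.4996 0.0862 0.0156] rv [-0.324 -0.127  3.098] w 0.718 F [ 0.2 -0.4 -0.7] t 4.52 q [-0.08  0.62 -0.28  1.93  0.24  0.76 -1.76]
travel [[2.8, -0.5, 13.5]]
turn [[0.0008, -0.2157, -0.0003]]
```

View pics/s7c.png

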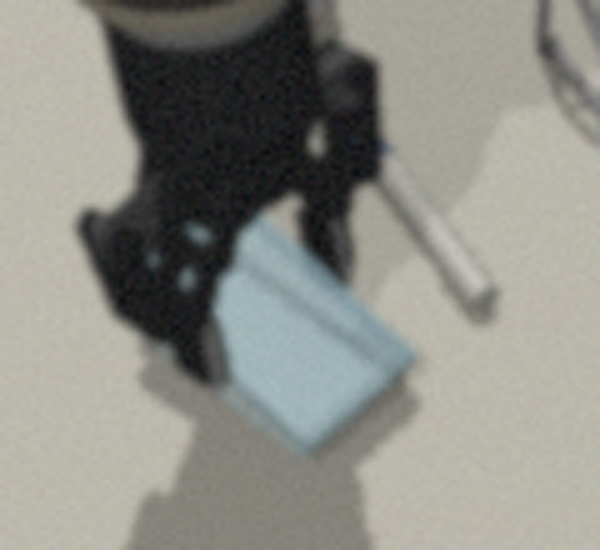

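View pics/w7.png

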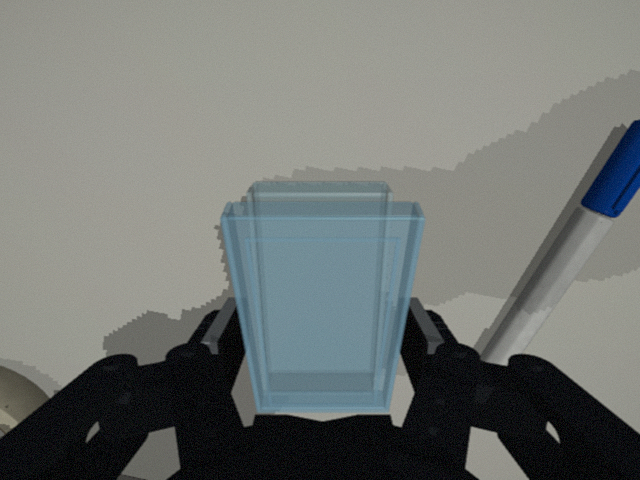

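```bash
cat >> h.py <<'E'
# grip reference: tool pose when holding the closed lid
GP=np.array([.5006,.0868,.0031]); GR=Rt(LY,-.346)
GOFF=GR.inv().apply(GP-LC)
def held(c,yaw,th):
    """tool pose such that held lid has centre c, yaw, tilt th"""
    Q=Rt(yaw,-.346+th); return np.array(c)+Q.apply(GOFF),Q
def lid_pose(th):
    k=th/.5585
    nx,nz=-.053-.003*k,.0145+.0035*k
    cx=nx+.053*np.cos(th); cz=nz+.053*np.sin(th)
    d=np.array([np.cos(LY),np.sin(LY),0]); c=np.array([LC[0],LC[1],0])+d*cx; c[2]=cz; return c
def lidnow():
    p,R,st=cur(); c=p-R.apply(GOFF); return c
E
python3 - <<'E'
from h import *
print(GOFF,lidnow(),lid_pose(np.radians(12.2)))
rows([held(lid_pose(th),LY,th) for th in np.radians([12,16,20,24,28,32])])
E
```

```text
[-0.00035805  0.00019221  0.01224724] [0.5014536  0.08702555 0.02764214] [0.50257899 0.08766102 0.0270346 ]
pos [0.4996 0.0862 0.0156] rv [-0.324 -0.127  3.098] w 0.718 F [ 0.2 -0.4 -0.7] t 4.52 q [-0.08  0.62 -0.28  1.93  0.24  0.76 -1.76]
travel [[1.4, -0.3, 0.6], [0.5, -0.3, -3.2], [-0.7, -0.3, -7.0], [-2.1, -0.2, -10.7], [-3.8, -0.2, -14.3], [-5.7, -0.2, -17.9]]
turn [[0.0008, -0.0022, -0.0002], [0.0008, 0.0676, -0.0002], [0.0009, 0.1374, -0.0001], [0.0009, 0.2072, -0.0001], [0.0009, 0.277, -0.0001], [0.0009, 0.3469, -0.0]]
```

apply_moves --travel '[[0,0,-3],[-0.8,0,-5],[-1.5,-0.2,-7],[-2.8,-0.2,-10.7],[-4.3,-0.2,-14.3],[-6,-0.2,-17.5],[-6,-0.2,-17.5]]' --turn '[[0,0.06,0],[0,0.1,0],[0,0.14,0],[0,0.207,0],[0,0.277,0],[0,0.347,0],[0,0.347,0]]' --grip '[55,55,55,55,55,55,55]'

```text
clock: 5.1
tool_pos: [0.4932, 0.084, 0.0336]
eef_rot: [-0.016, 0.982, 0.159, 0.105]
ft_force: [-1.2, -0.9, -1.7]
width: 0.717
```

```bash
python3 - <<'E'
from h import *
s=snap("wrist","w8")
c=lidnow(); th=np.radians(32); e=np.array([np.cos(LY)*np.cos(th),np.sin(LY)*np.cos(th),np.sin(th)])*.053
print('c',c,'near',c-e,'far',c+e,'near horiz',np.linalg.norm((c-e-LC)[:2]))
rows([held(lid_pose(th),LY,th)])
E
```

```text
c [0.4922447  0.08385301 0.04568271] near [0.44959684 0.06966314 0.01759699] far [0.53489255 0.09804288 0.07376843] near horiz 0.05829630530254915
pos [0.4944 0.0843 0.0336] rv [-0.328  0.2   -3.076] w 0.716 F [-0.1 -0.7 -0.3] t 5.15 q [-0.1   0.45 -0.22  2.24  0.34  0.27 -1.86]
travel [[2.4, -0.4, 0.1]]
turn [[0.0018, 0.0026, 0.0004]]
```

View pics/w8.png

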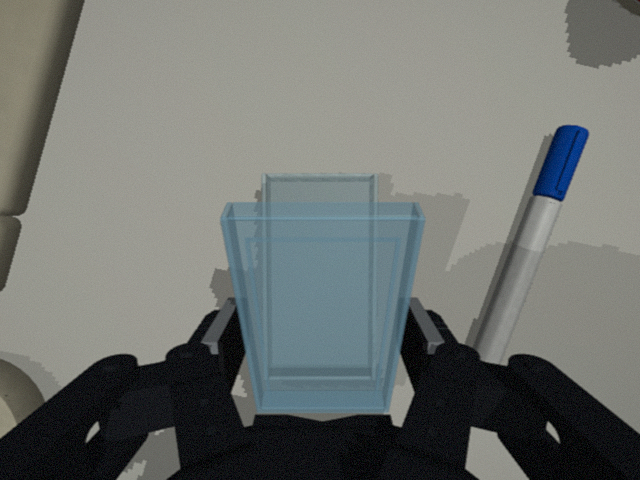

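```bash
cat >> h.py <<'E'
SEAT=np.array([.5572,-.1263,.0523]); RY=-.044; TH=np.radians(32)
E
python3 - <<'E'
from h import *
c=lidnow()
rows([held(c+[0,0,.09],LY,TH),held([.53,-.02,.14],.14,TH),held(SEAT+[0,0,.08],RY,TH)])
E
```

```text
pos [0.4944 0.0843 0.0336] rv [-0.328  0.2   -3.076] w 0.716 F [-0.1 -0.7 -0.3] t 5.15 q [-0.1   0.45 -0.22  2.24  0.34  0.27 -1.86]
travel [[18.8, 0.1, -88.0], [22.5, 111.0, -91.4], [13.2, 220.8, -85.3]]
turn [[0.0018, 0.0026, 0.0004], [-0.0362, 0.0024, 0.1776], [-0.0748, 0.0022, 0.3575]]
```

Lid is held at 32°, with its near end still down at the dish. Next I lift it and carry it to the rest.

apply_moves --travel '[[5,0,-22],[10,0,-45],[15,0,-68],[19,0,-88],[20,35,-89],[21,70,-90],[22,105,-91],[20,135,-90]]' --turn '[[0,0,0],[0,0,0],[0,0,0],[0,0,0],[-0.012,0,0.06],[-0.024,0,0.115],[-0.035,0.002,0.17],[-0.045,0.002,0.215]]' --grip '[55,55,55,55,55,55,55,55]'

```text
clock: 5.82
tool_pos: [0.5399, -0.0452, 0.1272]
eef_rot: [-0.005, 0.993, 0.049, 0.106]
ft_force: [0.4, 0.4, -0.5]
width: 0.718
```

```bash
python3 - <<'E'
from h import *
rows([held(SEAT+[0,0,.08],RY,TH),held(SEAT+[0,0,.04],RY,TH)])
E
```

```text
pos [ 0.5399 -0.0452  0.1272] rv [-0.101  0.211 -3.121] w 0.718 F [ 0.4  0.4 -0.5] t 5.82 q [ 0.23  0.34 -0.29  2.06  0.16  0.54 -1.63]
travel [[9.7, 83.0, 9.2], [1.3, 82.9, 48.3]]
turn [[-0.0296, 0.0002, 0.1394], [-0.0296, 0.0002, 0.1394]]
```

apply_moves --travel '[[3,28,2],[6,56,4],[9.7,83,9.2],[7,83,22],[4,83,35],[4,83,35]]' --turn '[[-0.01,0,0.046],[-0.02,0,0.09],[-0.03,0,0.139],[-0.03,0,0.139],[-0.03,0,0.139],[-0.03,0,0.139]]' --grip '[55,55,55,55,55,55]'

```text
clock: 6.32
tool_pos: [0.5586, -0.1268, 0.0916]
eef_rot: [0.002, 0.994, -0.022, 0.103]
ft_force: [-1.1, 0.3, -0.4]
width: 0.72
```

```bash
python3 - <<'E'
from h import *
s=snap("wrist","w9");t=snap("scene","s9");crop(t,280,180,420,300,5,"s9c")
rows([held(SEAT+[0,0,.02],RY,TH),held(SEAT+[0,0,.006],RY,TH),held(SEAT,RY,TH)]); print(lidnow())
E
```

```text
pos [ 0.5596 -0.1262  0.0936] rv [0.044 0.21  3.133] w 0.716 F [ 0.4  0.8 -0.8] t 6.42 q [ 0.31  0.43 -0.22  2.03  0.16  0.49 -1.63]
travel [[-7.1, 0.4, 32.6], [-10.0, 0.4, 46.3], [-11.3, 0.4, 52.2]]
turn [[-0.0006, 0.0025, 0.0009], [-0.0006, 0.0025, 0.0009], [-0.0006, 0.0025, 0.0009]]
[ 0.55740158 -0.12589164  0.10568828]
```

View pics/w9.png

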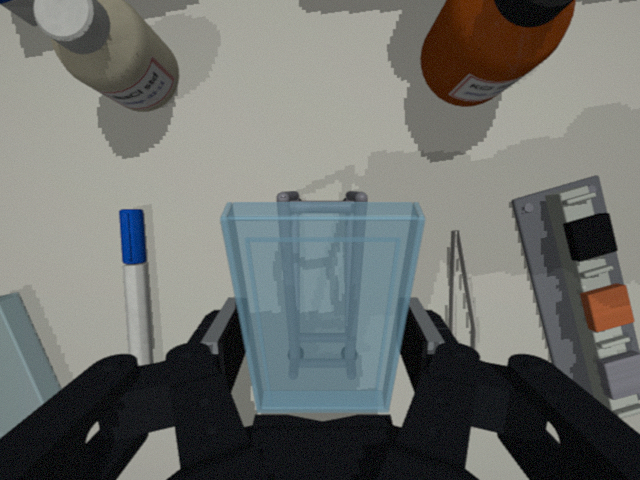

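View pics/s9c.png

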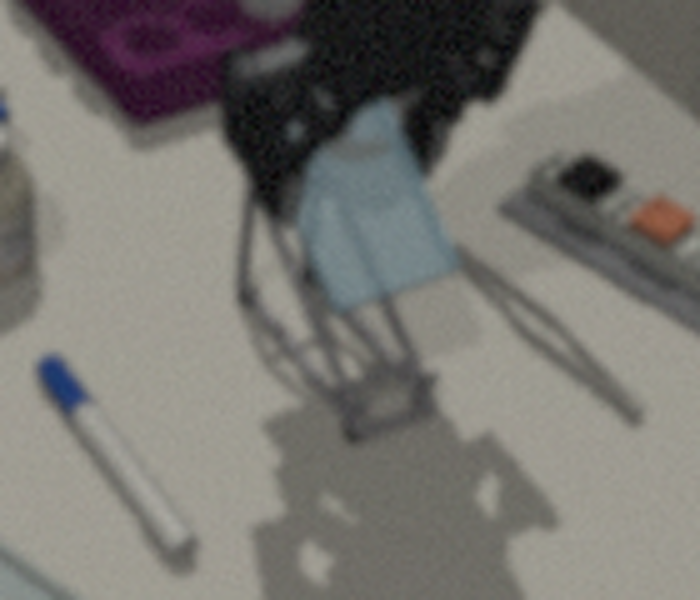

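apply_moves --travel '[[-3,0,12],[-5,0,23],[-7,0.4,32],[-8.5,0.4,39],[-9.5,0.4,44],[-10,0.4,46.3],[-10,0.4,46.3]]' --turn '[[0,0,0],[0,0,0],[0,0.002,0],[0,0.002,0],[0,0.002,0],[0,0.002,0],[0,0.002,0]]' --grip '[55,55,55,55,55,55,55]'

```text
clock: 7.0
tool_pos: [0.5594, -0.1264, 0.046]
eef_rot: [0.002, 0.994, -0.021, 0.105]
ft_force: [-0.2, 0.1, -0.9]
width: 0.718
```

```bash
python3 - <<'E'
from h import *
rows([held(SEAT+[0,0,.003],RY,TH),held(SEAT,RY,TH),held(SEAT-[0,0,.002],RY,TH)]); print(lidnow(),SEAT)
E
```

```text
pos [ 0.5594 -0.1264  0.046 ] rv [0.044 0.211 3.133] w 0.718 F [-0.2  0.1 -0.9] t 7.0 q [ 0.28  0.5  -0.19  2.06  0.19  0.38 -1.66]
travel [[-0.5, 0.2, 2.7], [-1.1, 0.2, 5.6], [-1.6, 0.2, 7.6]]
turn [[-0.0008, 0.0011, 0.0011], [-0.0008, 0.0011, 0.0011], [-0.0008, 0.0011, 0.0011]]
[ 0.55714861 -0.12611615  0.05802969] [ 0.5572 -0.1263  0.0523]
```

apply_moves --travel '[[-0.3,0,1.4],[-0.5,0.2,2.8],[-0.8,0.2,4.2],[-0.8,0.2,4.2]]' --turn '[[0,0,0],[0,0,0],[0,0,0],[0,0,0]]' --grip '[55,55,55,55]'

```text
clock: 7.33
tool_pos: [0.5596, -0.1267, 0.0418]
eef_rot: [0.002, 0.994, -0.021, 0.106]
ft_force: [0.3, -0.2, 0.3]
width: 0.719
```

apply_moves --travel '[[-0.2,0,1],[-0.3,0,2],[-0.3,0,2]]' --turn '[[0,0,0],[0,0,0],[0,0,0]]' --grip '[55,55,55]'

```text
clock: 7.58
tool_pos: [0.5599, -0.1267, 0.0411]
eef_rot: [0.002, 0.994, -0.021, 0.106]
ft_force: [-7.6, 1.7, 18.5]
width: 0.715
```

apply_moves --travel '[[0,0,0.5],[0,0,0.2],[0,0,0.2],[0,0,0.2],[0,0,0.2],[0,0,0.2]]' --turn '[[0,0,0],[0,0,0],[0,0,0],[0,0,0],[0,0,0],[0,0,0]]' --grip '[55,60,63,66,70,76]'

```text
clock: 8.08
tool_pos: [0.56, -0.1268, 0.0408]
eef_rot: [0.002, 0.994, -0.021, 0.106]
ft_force: [-0.7, 0.7, -0.2]
width: 0.888
```

```bash
python3 - <<'E'
from h import *
s=snap("wrist","w10");t=snap("scene","s10");crop(t,280,180,420,300,5,"s10c")
p,R,st=cur();print(p,st['ft_force'],st['width'],lidnow())
E
```

```text
[ 0.55995065 -0.12675653  0.04079537] [-0.39550515 -0.51276023  0.44272557] 0.8934240830164103 [ 0.55772446 -0.12646853  0.052842  ]
```

View pics/w10.png

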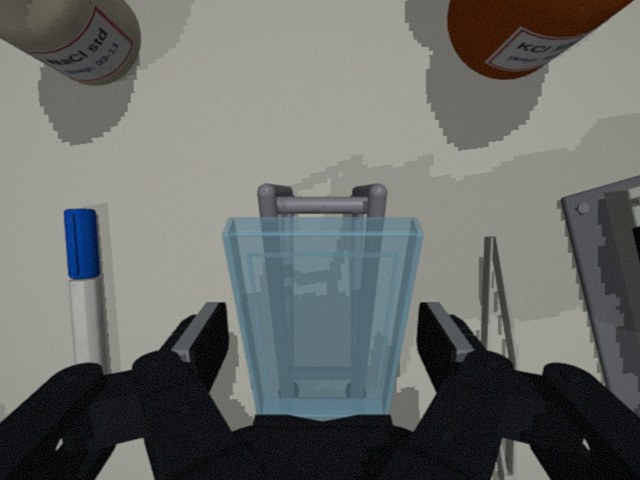

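View pics/s10c.png

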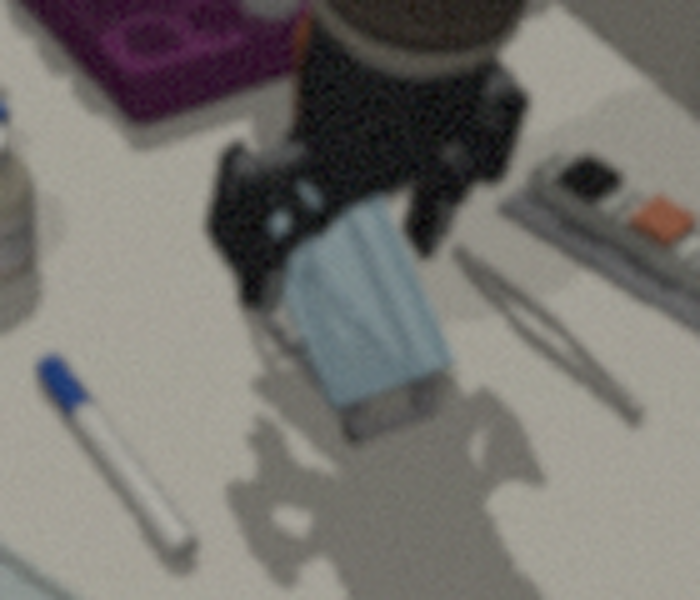

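```bash
python3 - <<'E'
from h import *
p,R,st=cur()
rows([(p+R.apply([0,0,-.04]),R),(np.array([.52,-.15,.15]),Rt(0,.1)),(np.array([.49,-.25,.15]),Rt(.21))])
E
```

```text
pos [ 0.56   -0.1268  0.0408] rv [0.044 0.213 3.132] w 0.893 F [-0.4 -0.5  0.4] t 8.18 q [ 0.28  0.51 -0.18  2.07  0.2   0.36 -1.66]
travel [[-0.0, -0.0, -40.0], [-15.0, 24.9, -115.0], [-40.1, 126.1, -120.4]]
turn [[0.0, 0.0, 0.0], [0.0067, -0.1128, -0.0424], [0.0269, -0.2117, -0.2519]]
```

apply_moves --travel '[[0,0,0],[0,0,-15],[0,0,-40],[-5,0,-75],[-10,5,-105],[-18,40,-116],[-29,80,-118],[-40,115,-120]]' --turn '[[0,0,0],[0,0,0],[0,0,0],[0,-0.05,-0.02],[0.007,-0.11,-0.04],[0.014,-0.15,-0.11],[0.02,-0.18,-0.18],[0.027,-0.21,-0.25]]' --grip '[85,85,85,85,85,85,85,85]'

```text
clock: 8.85
tool_pos: [0.4909, -0.241, 0.1511]
eef_rot: [0.001, 0.994, 0.106, 0.001]
ft_force: [0.3, -0.2, -0.4]
width: 0.993
```

```bash
python3 - <<'E'
from meas import *
s=snap("wrist","w11");t=snap("scene","s11");crop(t,240,190,420,320,4,"s11c"); T=snap("top","t11");crop(T,225,190,445,320,3.5,"t11c")
p,R,st=cur();print(p,st['clock'])
E
```

```text
[ 0.48950806 -0.24240847  0.14934798] 9.0
```

View pics/w11.png

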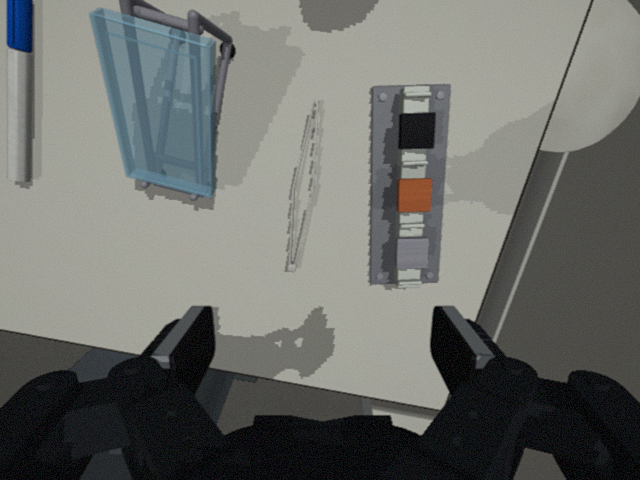

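View pics/s11c.png

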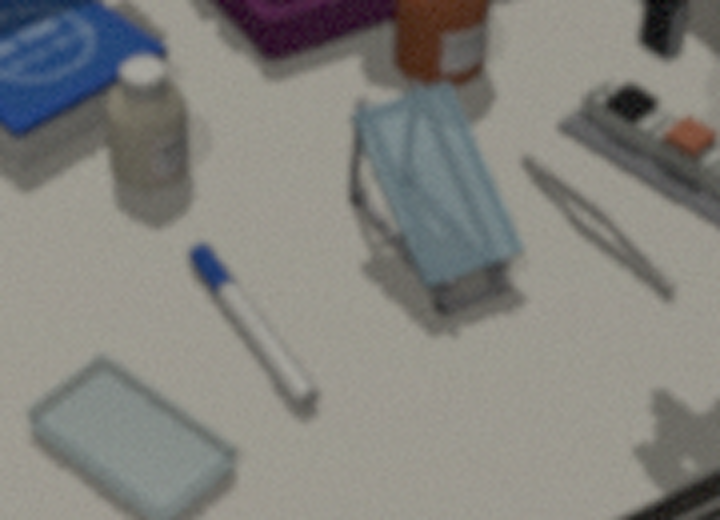

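View pics/t11c.png

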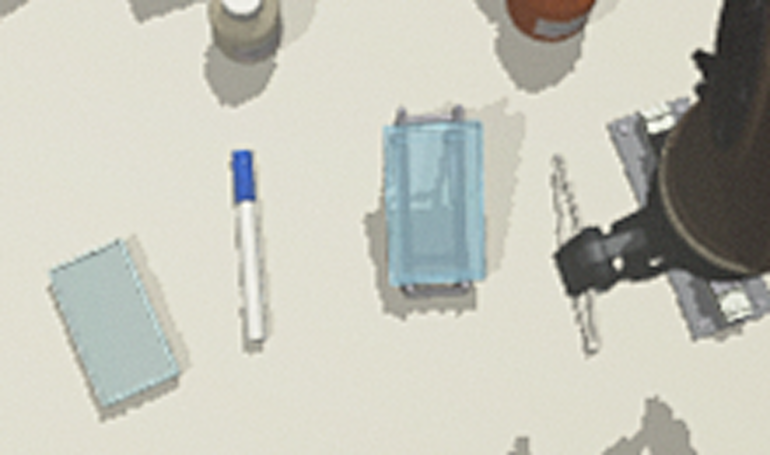

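```bash
cat >> meas.py <<'E'
def lid_on_rest(s,box):
    a=np.radians(32); yaw=-.044; O=np.array([.569,-.1268,.0512])
    ex=np.array([np.cos(yaw)*np.cos(a),np.sin(yaw)*np.cos(a),np.sin(a)]); ey=np.array([-np.sin(yaw),np.cos(yaw),0]); en=np.cross(ex,ey)
    hsv=cv2.cvtColor(s["frame"],cv2.COLOR_RGB2HSV)
    m=((hsv[...,0]>85)&(hsv[...,0]<110)&(hsv[...,1]>40)&(hsv[...,1]<150)&(hsv[...,2]>100)).astype(np.uint8)
    M=np.zeros_like(m);M[box[2]:box[3],box[0]:box[1]]=m[box[2]:box[3],box[0]:box[1]]
    M=cv2.morphologyEx(M,cv2.MORPH_CLOSE,np.ones((7,7)))
    c=max(cv2.findContours(M,0,2)[0],key=cv2.contourArea)
    o,d=ray(s,c[:,0,:]); P=o+d*(((O+en*.0127-o)@en)/(d@en))[:,None]
    q=np.c_[(P-O)@ex,(P-O)@ey]*1000
    r=cv2.minAreaRect(q.astype(np.float32)); C=O+en*.0072+ex*r[0][0]/1000+ey*r[0][1]/1000
    return r,C
E
python3 - <<'E'
from meas import *
T=dict(np.load("pics/t11.npz")); S=dict(np.load("pics/s11.npz"))
print('lid top',lid_on_rest(T,(325,372,215,285)))
print('lid scene',lid_on_rest(S,(320,380,205,270)))
hsv=cv2.cvtColor(T["frame"],cv2.COLOR_RGB2HSV); print('dish hsv',hsv[283,258],'bench',hsv[300,310])
s=snap("wrist","w12"); p,R,st=cur(); print(p)
print(cu(s),)
# other coupons by depth
vv,uu=np.mgrid[80:290,365:455]; pix=np.c_[uu.ravel(),vv.ravel()];P=dep(s,pix); fr=cv2.cvtColor(s["frame"],cv2.COLOR_RGB2HSV)[80:290,365:455].reshape(-1,3)
k=(P[:,2]>.0255)&(P[:,2]<.031); m=np.zeros((480,640),np.uint8); m[pix[k,1],pix[k,0]]=1
m=cv2.morphologyEx(m,cv2.MORPH_OPEN,np.ones((5,5)))
n,l,stt,ce=cv2.connectedComponentsWithStats(m)
for i in range(1,n):
    if stt[i,4]>150:
        w=onz(s,np.argwhere(l==i)[:,::-1],.028)[:,:2]*1000; print(stt[i],cv2.minAreaRect(w.astype(np.float32)),w.mean(0))
E
```

```text
lid top (((-13.120281219482422, 0.9022159576416016), (60.10232925415039, 108.5248031616211), 88.85037231445312), array([ 0.5541121 , -0.12524142,  0.05035326]))
lid scene (((-14.403923034667969, -0.5196075439453125), (59.9504280090332, 103.89983367919922), 89.2927017211914), array([ 0.55296202, -0.12661398,  0.04967303]))
dish hsv [ 78  16 192] bench [ 28  17 224]
[ 0.49021741 -0.23988187  0.14933341]
[(array([413.5, 191.6]), ((537.8255004882812, -299.419677734375), (23.39991569519043, 22.7735538482666), 13.971294403076172), np.int32(1052))]
[ 399  109   35   36 1008] ((580.93603515625, -288.80224609375), (22.687599182128906, 23.279544830322266), 11.620293617248535) [ 581.03639174 -288.59379588]
[397 175  34  34 928] ((537.9055786132812, -299.3277587890625), (23.574304580688477, 23.1678466796875), 12.5531005859375) [ 537.82842903 -299.40673047]
[396 236  33  30 863] ((495.254638671875, -309.8462219238281), (22.630237579345703, 24.15260887145996), 11.606709480285645) [ 495.36236865 -310.22411186]
```

```bash
cat >> h.py <<'E'
CU=np.array([.5376,-.2992,.024]); HY=.245
E
python3 - <<'E'
from h import *
rows([(CU+[0,0,.04],Rt(HY)),(CU+[0,0,.004],Rt(HY)),(CU-[0,0,.004],Rt(HY))])
E
```

```text
pos [ 0.4902 -0.2399  0.1493] rv [-2.050e-01  1.000e-03 -3.141e+00] w 0.993 F [ 0.1  0.5 -0.3] t 9.05 q [ 0.57  0.41 -0.28  1.85  0.14  0.9  -1.14]
travel [[34.2, 67.7, 85.4], [34.1, 67.8, 121.4], [34.1, 67.8, 129.4]]
turn [[-0.0004, -0.0016, -0.0403], [-0.0004, -0.0016, -0.0403], [-0.0004, -0.0016, -0.0403]]
```

apply_moves --travel '[[12,22,15],[24,45,35],[34,67.8,60],[34,67.8,85],[34,67.8,92],[34,67.8,92]]' --turn '[[0,0,-0.013],[0,0,-0.027],[0,-0.0016,-0.04],[0,-0.0016,-0.04],[0,-0.0016,-0.04],[0,-0.0016,-0.04]]' --grip '[45,45,45,45,45,45]'

```text
clock: 9.55
tool_pos: [0.5362, -0.2965, 0.0551]
eef_rot: [-0.002, 0.992, 0.123, -0.002]
ft_force: [-1.0, 0.7, 1.4]
width: 0.522
```

```bash
python3 - <<'E'
from meas import *
s=snap("wrist","w13"); print(cu(s))
rows([(CU+[0,0,.004],Rt(HY)),(CU-[0,0,.004],Rt(HY))])
E
```

```text
[(array([329.2, 281.6]), ((541.146728515625, -298.8795471191406), (18.428144454956055, 23.234485626220703), 14.229588508605957), np.int32(1685))]
pos [ 0.5372 -0.2969  0.0569] rv [-2.470e-01 -2.000e-03 -3.139e+00] w 0.53 F [-0.2 -0.2  0.8] t 9.6 q [ 0.59  0.62 -0.25  1.76  0.2   0.79 -1.08]
travel [[-0.1, 2.4, 28.9], [-0.1, 2.4, 36.9]]
turn [[-0.0027, 0.0012, 0.0016], [-0.0027, 0.0012, 0.0016]]
```

View pics/w13.png

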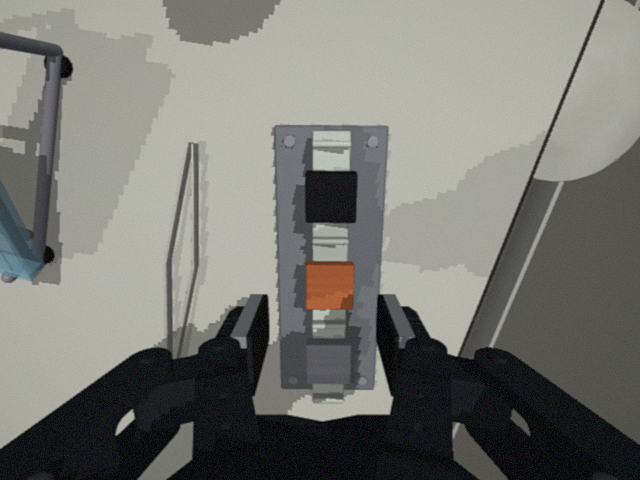

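apply_moves --travel '[[0,1.2,14],[0,2.4,26],[0,2.4,33],[0,2.4,36.5],[0,2.4,36.9],[0,2.4,36.9]]' --turn '[[0,0,0],[-0.0027,0.001,0.0016],[-0.0027,0.001,0.0016],[-0.0027,0.001,0.0016],[-0.0027,0.001,0.0016],[-0.0027,0.001,0.0016]]' --grip '[45,45,45,45,40,36]'

```text
clock: 10.1
tool_pos: [0.538, -0.299, 0.0206]
eef_rot: [0.0, 0.992, 0.122, 0.0]
ft_force: [1.1, 0.0, 0.4]
width: 0.421
```

```bash
python3 - <<'E'
from meas import *
s=snap("wrist","w14"); 
rows([(CU-[0,0,.004],Rt(HY))])
E
```

```text
pos [ 0.5381 -0.2991  0.0207] rv [-2.450e-01  1.000e-03  3.141e+00] w 0.423 F [0.  0.7 0. ] t 10.15 q [ 0.58  0.67 -0.23  1.78  0.22  0.72 -1.1 ]
travel [[-0.5, -0.0, 0.7]]
turn [[0.0005, -0.0006, 0.0002]]
```

View pics/w14.png

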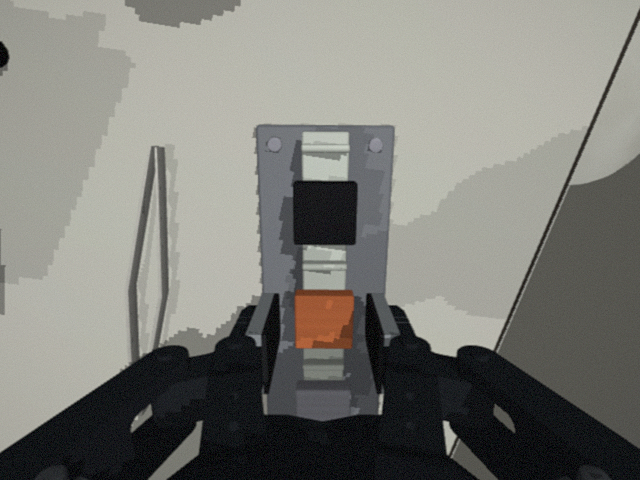

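apply_moves --travel '[[-0.5,0.5,1],[-0.5,0.5,1],[-0.5,0.5,1],[-0.5,0.5,1],[-0.5,0.5,1],[-0.5,0.5,1]]' --turn '[[0,0,0],[0,0,0],[0,0,0],[0,0,0],[0,0,0],[0,0,0]]' --grip '[32,28,24,20,18,18]' --force 35

```text
clock: 10.65
tool_pos: [0.538, -0.2999, 0.0203]
eef_rot: [0.0, 0.993, 0.122, 0.001]
ft_force: [-1.5, 0.2, 6.9]
width: 0.268
```

apply_moves --travel '[[0,0,0],[0,0,-3],[0,0,-8],[0,0,-20],[0,0,-40],[0,0,-40]]' --turn '[[0,0,0],[0,0,0],[0,0,0],[0,0,0],[0,0,0],[0,0,0]]' --grip '[18,18,18,18,18,18]'

```text
clock: 11.15
tool_pos: [0.5401, -0.3007, 0.0644]
eef_rot: [0.002, 0.993, 0.122, 0.003]
ft_force: [1.6, 1.0, -0.1]
width: 0.269
```

```bash
python3 - <<'E'
from meas import *
s=snap("wrist","w15"); T=snap("top","t15")
# dish from top: bluish-green hue low sat
hsv=cv2.cvtColor(T["frame"],cv2.COLOR_RGB2HSV)
m=((hsv[...,0]>55)&(hsv[...,0]<110)&(hsv[...,1]>8)&(hsv[...,2]>120)).astype(np.uint8); M=np.zeros_like(m); M[240:325,225:288]=m[240:325,225:288]
M=cv2.morphologyEx(M,cv2.MORPH_OPEN,np.ones((3,3)))
c=max(cv2.findContours(M,0,2)[0],key=cv2.contourArea)
print('dish',cv2.minAreaRect((onz(T,c[:,0,:],.015)[:,:2]*1000).astype(np.float32)))
p,R,st=cur(); print(p,st['width']*85.4,st['ft_force'])
E
```

```text
dish ((503.6082458496094, 88.7890625), (98.90525817871094, 54.29160690307617), 18.362150192260742)
[ 0.53873811 -0.30025166  0.06178837] 22.733289592150523 [-0.16594669  0.51298766 -0.33230621]
```

View pics/w15.png

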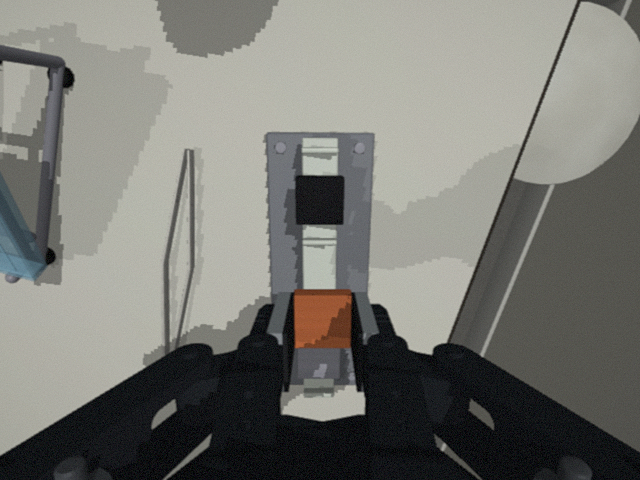

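```bash
cat >> h.py <<'E'
DC=np.array([.5043,.0886,0])
E
python3 - <<'E'
from h import *
p,R,st=cur()
W=[(p+[-.005,.01,.04],Rt(HY+.1)),(p+[-.01,.03,.08],Rt(HY+.22)),(p+[-.02,.06,.12],Rt(HY+.34))]
for k in range(1,6): W.append((p+[-.02-.002*k,.06+.035*k,.12],Rt(HY+.34+.118*k)))
rows(W,(0,3))
E
```

```text
pos [ 0.5387 -0.3003  0.0618] rv [-2.45e-01  3.00e-03  3.14e+00] w 0.266 F [-0.2  0.5 -0.3] t 11.25 q [ 0.59  0.61 -0.25  1.75  0.2   0.8  -1.08]
travel [[-2.0, -11.0, -40.0], [-2.0, -31.0, -80.0], [-4.0, -63.0, -120.0], [2.0, -97.0, -120.0], [9.0, -132.0, -120.0], [15.0, -166.0, -120.0], [22.0, -201.0, -120.0], [28.0, -235.0, -121.0]]
turn [[0.003, -0.003, -0.1], [0.003, -0.003, -0.22], [0.003, -0.002, -0.34], [0.003, -0.002, -0.458], [0.003, -0.002, -0.576], [0.004, -0.002, -0.694], [0.004, -0.002, -0.812], [0.004, -0.002, -0.93]]
```

apply_moves --travel '[[-1,-5,-38],[-2,-15,-76],[-3,-35,-110],[0,-70,-120],[5,-108,-120],[11,-146,-120],[18,-184,-120],[24,-220,-120]]' --turn '[[0.003,-0.003,-0.1],[0.003,-0.003,-0.21],[0.003,-0.002,-0.32],[0.003,-0.002,-0.43],[0.003,-0.002,-0.55],[0.004,-0.002,-0.67],[0.004,-0.002,-0.79],[0.004,-0.002,-0.91]]' --grip '[18,18,18,18,18,18,18,18]'

```text
clock: 11.92
tool_pos: [0.5074, -0.0789, 0.1812]
eef_rot: [-0.0, 0.836, 0.548, -0.0]
ft_force: [1.1, 0.3, -0.8]
width: 0.263
```

```bash
python3 - <<'E'
from h import *
p,R,st=cur()
g=DC+[0,0,.1]
W=[(p+(g-p)*k,Rt(1.155+(1.892-1.155)*k)) for k in (1/6,2/6,3/6,4/6,5/6,1)]
rows(W,(0,3))
E
```

```text
pos [ 0.5074 -0.0789  0.1812] rv [-1.161e+00 -1.000e-03  3.141e+00] w 0.263 F [ 1.1  0.3 -0.8] t 11.92 q [ 0.5   0.37 -0.58  1.87  0.24  0.97 -0.6 ]
travel [[25.0, -12.0, 14.0], [51.0, -23.0, 27.0], [76.0, -35.0, 41.0], [102.0, -46.0, 54.0], [127.0, -58.0, 68.0], [152.0, -70.0, 81.0]]
turn [[-0.001, 0.001, -0.117], [-0.001, 0.001, -0.24], [-0.001, 0.0, -0.362], [-0.001, 0.0, -0.485], [-0.001, 0.0, -0.608], [-0.001, 0.0, -0.731]]
```

apply_moves --travel '[[25,-12,8],[51,-23,20],[76,-35,35],[102,-46,50],[127,-58,65],[152,-70,81],[152,-70,81],[152,-70,81]]' --turn '[[0,0,-0.117],[0,0,-0.24],[0,0,-0.362],[0,0,-0.485],[0,0,-0.608],[0,0,-0.731],[0,0,-0.731],[0,0,-0.731]]' --grip '[18,18,18,18,18,18,18,18]'

```text
clock: 12.58
tool_pos: [0.5025, 0.0898, 0.0992]
eef_rot: [-0.001, 0.584, 0.812, -0.001]
ft_force: [0.6, -1.4, -0.6]
width: 0.265
```

```bash
python3 - <<'E'
from h import *
s=snap("wrist","w16")
rows([(DC+[0,0,.03],Rt(1.892)),(DC+[0,0,.006],Rt(1.892)),(DC+[0,0,.004],Rt(1.892))])
print(proj(s,[[*(DC[:2]+Rn.from_euler('z',LY).as_matrix()[:2,:2]@np.array(v)),.018] for v in [(.049,.027),(.049,-.027),(-.049,-.027),(-.049,.027)]]))
E
```

```text
pos [0.5032 0.0883 0.0997] rv [-1.892e+00 -2.000e-03  3.141e+00] w 0.268 F [-0.4  0.2 -0.1] t 12.63 q [ 0.26  0.52 -0.72  1.95  0.45  0.84 -0.39]
travel [[-0.1, 1.3, 69.7], [-0.1, 1.4, 93.7], [-0.1, 1.4, 95.7]]
turn [[-0.0024, -0.0001, -0.0003], [-0.0024, -0.0001, -0.0003], [-0.0024, -0.0001, -0.0003]]
[[403.36966719 216.84382286]
 [398.11288385 297.76985223]
 [248.93951747 297.04396929]
 [244.44658327 216.18089195]]
```

View pics/w16.png

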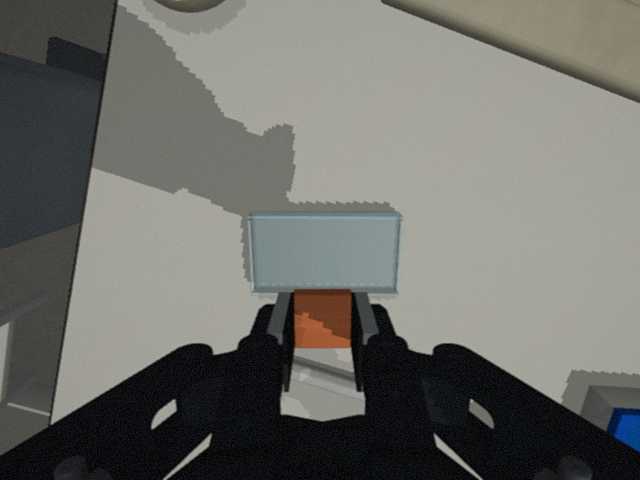

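apply_moves --travel '[[1,1,30],[1,1.4,55],[1,1.4,72],[1,1.4,82],[1,1.4,88],[1,1.4,92],[1,1.4,93]]' --turn '[[-0.002,0,0],[-0.002,0,0],[-0.002,0,0],[-0.002,0,0],[-0.002,0,0],[-0.002,0,0],[-0.002,0,0]]' --grip '[18,18,18,18,18,18,18]'

```text
clock: 13.22
tool_pos: [0.5044, 0.0893, 0.0069]
eef_rot: [0.0, 0.585, 0.811, -0.0]
ft_force: [-0.1, 0.0, 0.3]
width: 0.266
```

apply_moves --travel '[[0,0,1],[0,0,2],[0,0,2.8],[0,0,2.8]]' --turn '[[0,0,0],[0,0,0],[0,0,0],[0,0,0]]' --grip '[18,18,18,18]'

```text
clock: 13.55
tool_pos: [0.5046, 0.0893, 0.0044]
eef_rot: [0.0, 0.586, 0.811, 0.0]
ft_force: [0.3, -1.0, -0.9]
width: 0.267
```

```bash
python3 - <<'E'
from h import *
s=snap("wrist","w17")
rows([(DC+[0,0,.003],Rt(1.892))])
E
```

```text
pos [0.5046 0.0893 0.0044] rv [-1.891e+00  1.000e-03  3.141e+00] w 0.272 F [ 0.3 -0.8  0.5] t 13.6 q [ 0.16  0.65 -0.61  2.02  0.61  0.65 -0.53]
travel [[-0.5, -0.5, 1.4]]
turn [[0.0006, 0.0004, -0.0015]]
```

View pics/w17.png

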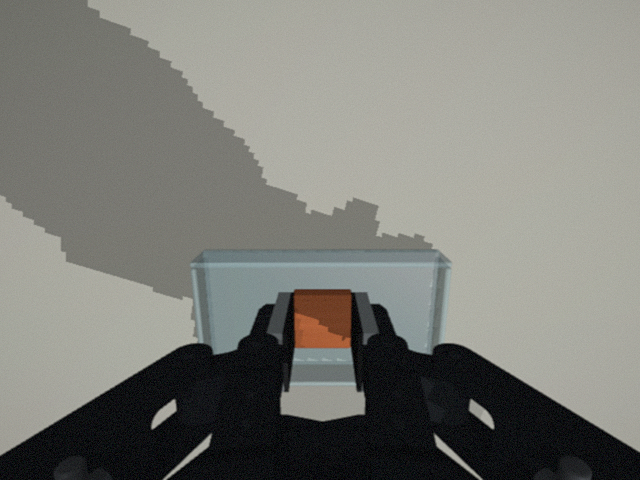

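apply_moves --travel '[[0,0,0.7],[0,0,1.2],[0,0,1.2],[0,0,1.2],[0,0,1.2],[0,0,1.2],[0,0,1.2]]' --turn '[[0,0,0],[0,0,0],[0,0,0],[0,0,0],[0,0,0],[0,0,0],[0,0,0]]' --grip '[18,18,22,24,28,32,36]'

```text
clock: 14.18
tool_pos: [0.5046, 0.0892, 0.0032]
eef_rot: [0.0, 0.586, 0.811, 0.0]
ft_force: [0.8, 0.1, -0.3]
width: 0.42
```

apply_moves --travel '[[0,0,0],[0,0,-8],[0,0,-25],[0,0,-50],[0,0,-85],[0,0,-115]]' --turn '[[0,0,0],[0,0,0],[0,0,0],[0,0,0],[0,0,0],[0,0,0]]' --grip '[36,36,36,36,36,36]'

```text
clock: 14.68
tool_pos: [0.504, 0.0896, 0.1201]
eef_rot: [-0.0, 0.585, 0.811, 0.0]
ft_force: [1.3, 0.1, 0.1]
width: 0.425
```

```bash
python3 - <<'E'
from meas import *
s=snap("wrist","w18"); s=snap("wrist","w18b"); print(cu(s,.011)); p,R,st=cur(); print(p,st['clock'],st['ft_force'])
E
```

```text
[(array([317.5, 243. ]), ((505.31695556640625, 89.21003723144531), (22.667089462280273, 22.521350860595703), 18.2922306060791), np.int32(989))]
[0.50701702 0.09066316 0.12315461] 14.7833 [ 0.59760726  0.91887288 -0.66791864]
```

View pics/w18b.png

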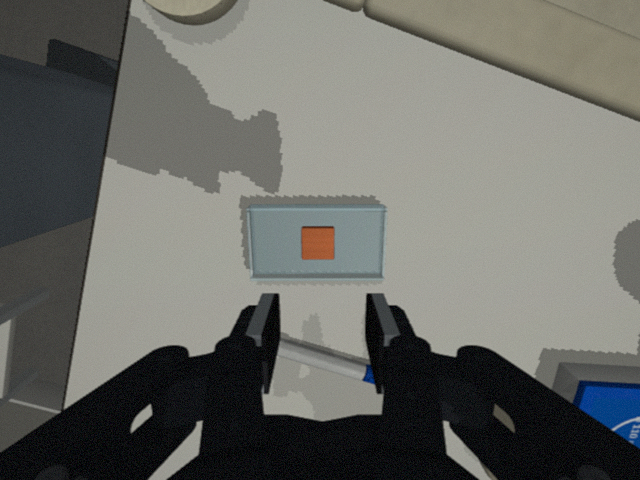

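```bash
cat >> meas.py <<'E'
def dish(s,box,z=.018):
    hsv=cv2.cvtColor(s["frame"],cv2.COLOR_RGB2HSV)
    m=(((hsv[...,0]>70)&(hsv[...,0]<110)&(hsv[...,1]>15)&(hsv[...,2]>100))|((hsv[...,0]<15)&(hsv[...,1]>130))).astype(np.uint8)
    M=np.zeros_like(m);M[box[2]:box[3],box[0]:box[1]]=m[box[2]:box[3],box[0]:box[1]]
    M=cv2.morphologyEx(M,cv2.MORPH_CLOSE,np.ones((5,5)));M=cv2.morphologyEx(M,cv2.MORPH_OPEN,np.ones((5,5)))
    c=max(cv2.findContours(M,0,2)[0],key=cv2.contourArea)
    return cv2.minAreaRect((onz(s,c[:,0,:],z)[:,:2]*1000).astype(np.float32)),cv2.boundingRect(c)
E
python3 - <<'E'
from meas import *
s=snap("wrist","w19"); p,R,st=cur(); print(p)
print(dish(s,(220,420,180,292)),cu(s,.011))
T=snap("top","t19"); print(dish(T,(225,288,240,325)))
print(lid_on_rest(T,(325,372,215,285)))
crop(T,225,190,445,320,3.5,"t19c")
E
```

```text
[0.50600997 0.08980767 0.12091739]
(((504.12744140625, 90.76002502441406), (97.19603729248047, 55.70811080932617), 18.289888381958008), (245, 204, 142, 78)) [(array([317.4, 243. ]), ((505.2620849609375, 89.05721282958984), (22.880367279052734, 23.084672927856445), 18.263317108154297), np.int32(978))]Traceback (most recent call last):
  File "<stdin>", line 4, in <module>
  File "meas.py", line 35, in dish
    c=max(cv2.findContours(M,0,2)[0],key=cv2.contourArea)
ValueError: max() iterable argument is empty
```

```bash
cat >> h.py <<'E'
LR=np.array([.5537,-.1262,.0503]); RY2=-.05
def back(PQ,d): return PQ[0]+PQ[1].apply([0,0,-d]),PQ[1]
E
python3 - <<'E'
from h import *
H=back(held(LR,RY2,TH),.08); p,R,st=cur(); print(H[0])
rows([(p+np.array([.005,-.13,.06])*k,Rt(1.885-.98*k)) for k in np.arange(1,9)/8],(0,3))
E
```

```text
[ 0.53906899 -0.12566029  0.11645319]
pos [0.505  0.0892 0.1193] rv [-1.890e+00  3.000e-03  3.141e+00] w 0.42 F [ 0.  -0.2 -1.2] t 14.88 q [ 0.27  0.49 -0.74  1.93  0.43  0.88 -0.37]
travel [[-16.0, -4.0, -7.0], [-31.0, -9.0, -15.0], [-47.0, -13.0, -22.0], [-63.0, -18.0, -30.0], [-78.0, -22.0, -37.0], [-94.0, -27.0, -45.0], [-109.0, -31.0, -52.0], [-125.0, -36.0, -60.0]]
turn [[0.003, 0.001, 0.128], [0.003, 0.001, 0.25], [0.003, 0.001, 0.373], [0.003, 0.0, 0.495], [0.003, 0.0, 0.618], [0.003, 0.0, 0.74], [0.003, -0.0, 0.863], [0.003, -0.0, 0.985]]
```

apply_moves --travel '[[-16,-4,-10],[-31,-9,-20],[-47,-13,-30],[-63,-18,-40],[-78,-22,-50],[-94,-27,-55],[-109,-31,-60],[-125,-36,-60]]' --turn '[[0,0,0.123],[0,0,0.246],[0,0,0.37],[0,0,0.492],[0,0,0.615],[0,0,0.738],[0,0,0.86],[0,0,0.983]]' --grip '[60,85,85,85,85,85,85,85]'

```text
clock: 15.55
tool_pos: [0.5095, -0.0415, 0.1791]
eef_rot: [0.0, 0.9, 0.436, 0.001]
ft_force: [0.1, -0.0, -0.7]
width: 0.995
```

```bash
python3 - <<'E'
from h import *
H=back(held(LR,RY2,TH),.08); p,R,st=cur()
y0=.9
rows([(p+(H[0]-p)*k,Rt(y0+(RY2-y0)*k,.2125*k)) for k in np.arange(1,9)/8],(0,3))
E
```

```text
pos [ 0.5095 -0.0415  0.1791] rv [-9.010e-01  2.000e-03  3.141e+00] w 0.995 F [ 0.1 -0.  -0.7] t 15.55 q [ 0.39  0.36 -0.52  1.88  0.22  0.95 -0.91]
travel [[-6.0, 9.0, 8.0], [-12.0, 19.0, 16.0], [-18.0, 28.0, 24.0], [-24.0, 38.0, 31.0], [-30.0, 47.0, 39.0], [-36.0, 56.0, 47.0], [-42.0, 66.0, 55.0], [-48.0, 75.0, 63.0]]
turn [[-0.0, 0.025, 0.12], [-0.005, 0.052, 0.239], [-0.013, 0.078, 0.357], [-0.024, 0.103, 0.476], [-0.038, 0.127, 0.594], [-0.056, 0.151, 0.712], [-0.076, 0.173, 0.83], [-0.1, 0.194, 0.948]]
```

apply_moves --travel '[[-6,9,0],[-12,19,0],[-18,28,3],[-24,38,10],[-30,47,20],[-36,56,30],[-42,66,45],[-48,75,63]]' --turn '[[0,0.025,0.12],[-0.005,0.052,0.239],[-0.013,0.078,0.357],[-0.024,0.103,0.476],[-0.038,0.127,0.594],[-0.056,0.151,0.712],[-0.076,0.173,0.83],[-0.1,0.194,0.948]]' --grip '[85,85,85,85,85,85,85,85]'

```text
clock: 16.22
tool_pos: [0.5382, -0.127, 0.1151]
eef_rot: [0.003, 0.994, -0.029, 0.106]
ft_force: [0.6, -0.2, -1.1]
width: 0.995
```

```bash
python3 - <<'E'
from h import *
T=snap("top","t20");crop(T,225,190,445,320,3.5,"t20c"); s=snap("wrist","w20")
A=held(LR,RY2,TH)
rows([back(A,.04),back(A,.02),A])
E
```

```text
pos [ 0.5353 -0.1262  0.1126] rv [0.055 0.205 3.13 ] w 0.999 F [-0.4 -0.3  1. ] t 16.32 q [ 0.35  0.37 -0.25  2.06  0.16  0.52 -1.63]
travel [[4.8, -0.8, 37.0], [4.9, -0.8, 57.0], [5.1, -0.8, 77.0]]
turn [[0.0007, 0.0073, -0.0035], [0.0007, 0.0073, -0.0035], [0.0007, 0.0073, -0.0035]]
```

View pics/w20.png

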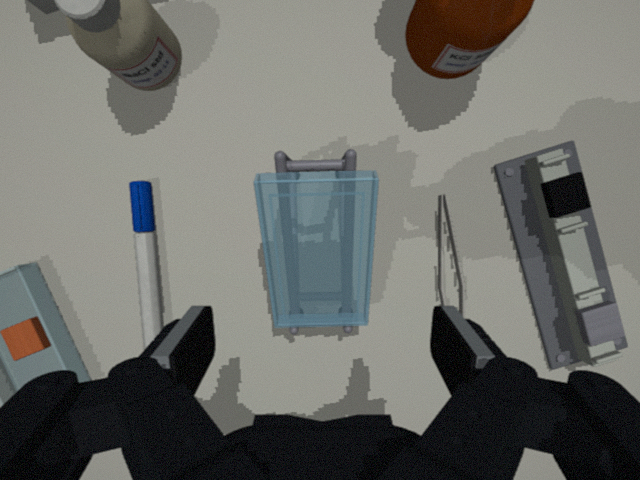

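apply_moves --travel '[[2,-0.4,18],[4.8,-0.8,37],[4.9,-0.8,52],[5,-0.8,65],[5,-0.8,72],[5,-0.8,75.5],[5,-0.8,75.5]]' --turn '[[0,0.004,-0.008],[0,0.007,-0.015],[0,0.007,-0.015],[0,0.007,-0.015],[0,0.007,-0.015],[0,0.007,-0.015],[0,0.007,-0.015]]' --grip '[85,85,85,85,85,78,72]' --force 25

```text
clock: 16.9
tool_pos: [0.5553, -0.1261, 0.0393]
eef_rot: [0.003, 0.994, -0.018, 0.105]
ft_force: [-0.0, 1.1, 1.6]
width: 0.843
```

```bash
python3 - <<'E'
from h import *
s=snap("wrist","w21")
rows([held(LR,-.04,TH)])
E
```

```text
pos [ 0.5555 -0.1262  0.0398] rv [0.038 0.211 3.131] w 0.847 F [ 0.8 -0.3 -0.3] t 16.95 q [ 0.29  0.51 -0.19  2.08  0.22  0.36 -1.68]
travel [[0.1, 0.2, 1.6]]
turn [[0.0024, 0.001, 0.0033]]
```

View pics/w21.png

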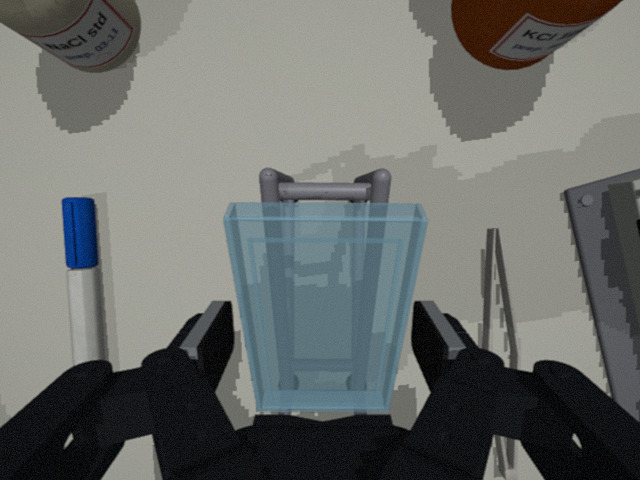

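apply_moves --travel '[[0,0.2,0],[0,0.2,0],[0,0.2,0],[0,0.2,0],[0,0.2,0],[0,0.2,0]]' --turn '[[0,0,0],[0,0,0],[0,0,0],[0,0,0],[0,0,0],[0,0,0]]' --grip '[66,62,58,55,55,55]' --force 25

```text
clock: 17.45
tool_pos: [0.5559, -0.1266, 0.0408]
eef_rot: [0.004, 0.994, -0.018, 0.106]
ft_force: [-2.0, 0.4, 6.6]
width: 0.717
```

```bash
cat > edges.py <<'E'
from h import *
def edges(name):
    s=dict(np.load(f"pics/{name}.npz")); hsv=cv2.cvtColor(s["frame"],cv2.COLOR_RGB2HSV)
    m=((hsv[...,0]>85)&(hsv[...,0]<110)&(hsv[...,1]>40)&(hsv[...,1]<160)&(hsv[...,2]>70)).astype(np.uint8)
    m=cv2.morphologyEx(m,cv2.MORPH_CLOSE,np.ones((9,9))); m[:, :200]=0; m[:,440:]=0; m[:150]=0
    c=max(cv2.findContours(m,0,2)[0],key=cv2.contourArea); pts=c[:,0]
    h=cv2.approxPolyDP(cv2.convexHull(c),6,True)[:,0]
    out=[name]
    for r in (240,270): 
        q=np.flatnonzero(m[r,200:440])+200; out.append((r,q.min(),q.max()))
    for cc in (250,300,345,395):
        q=np.flatnonzero(m[:,cc]); out.append((cc,q.min(),q.max()))
    print(*out)
if __name__=="__main__":
    import sys
    for n in sys.argv[1:]: edges(n)
E
python3 - <<'E'
from h import *
s=snap("wrist","w22"); p,R,st=cur();print(p,st['width'],st['ft_force'])
E
python3 edges.py w7 w8 w9 w22
```

```text
[ 0.5559441  -0.12656281  0.04074608] 0.715843970995798 [-1.82059304  0.13750035  7.28116968]
w7 (240, np.int64(224), np.int64(420)) (270, np.int64(230), np.int64(415)) (250, np.int64(202), np.int64(378)) (300, np.int64(185), np.int64(411)) (345, np.int64(185), np.int64(411)) (395, np.int64(202), np.int64(374))
w8 (240, np.int64(225), np.int64(420)) (270, np.int64(230), np.int64(414)) (250, np.int64(203), np.int64(376)) (300, np.int64(202), np.int64(412)) (345, np.int64(202), np.int64(412)) (395, np.int64(202), np.int64(374))
w9 (240, np.int64(225), np.int64(420)) (270, np.int64(230), np.int64(414)) (250, np.int64(202), np.int64(376)) (300, np.int64(202), np.int64(412)) (345, np.int64(202), np.int64(412)) (395, np.int64(202), np.int64(373))
w22 (240, np.int64(227), np.int64(419)) (270, np.int64(232), np.int64(414)) (250, np.int64(204), np.int64(374)) (300, np.int64(205), np.int64(410)) (345, np.int64(205), np.int64(411)) (395, np.int64(205), np.int64(366))
```

```bash
cat >> h.py <<'E'
GOFF2=np.array([.0006,.0002,.0107])
def held2(c,yaw,th):
    Q=Rt(yaw,-.346+th); return np.array(c)+Q.apply(GOFF2),Q
def lidnow2():
    p,R,st=cur(); return p-R.apply(GOFF2)
E
python3 - <<'E'
from h import *
c=lidnow2(); print(c)
rows([held2(c+[0,0,.03],-.037,TH),held2(c+[0,0,.09],-.037,TH)]+[held2(c+[-.035*k,.1*k,.09],-.037+.16*k,TH-.2*k) for k in (.33,.67,1)],(0,3))
E
```

```text
[ 0.55310768 -0.12622152  0.05107701]
pos [ 0.5559 -0.1266  0.0407] rv [0.038 0.213 3.13 ] w 0.716 F [-1.8  0.1  7.3] t 17.5 q [ 0.29  0.51 -0.19  2.08  0.22  0.36 -1.68]
travel [[6.0, 0.0, -29.0], [19.0, 0.0, -88.0], [6.0, -32.0, -91.0], [-8.0, -66.0, -94.0], [-21.0, -98.0, -97.0]]
turn [[0.003, -0.0, 0.001], [0.003, -0.0, 0.001], [0.013, -0.066, -0.052], [0.019, -0.134, -0.106], [0.021, -0.2, -0.159]]
```

apply_moves --travel '[[2,0,-10],[6,0,-29],[13,0,-60],[19,0,-88],[6,-32,-91],[-8,-66,-94],[-21,-98,-97],[-21,-98,-97]]' --turn '[[0,0,0],[0,0,0],[0,0,0],[0.003,0,0],[0.013,-0.066,-0.052],[0.019,-0.134,-0.106],[0.021,-0.2,-0.159],[0.021,-0.2,-0.159]]' --grip '[55,55,55,55,55,55,55,55]'

```text
clock: 18.17
tool_pos: [0.5184, -0.0192, 0.1324]
eef_rot: [-0.002, 0.998, 0.067, 0.005]
ft_force: [0.2, 0.6, -1.0]
width: 0.719
```

```bash
python3 - <<'E'
from h import *
c=lidnow2(); p,R,st=cur(); g=LC+[0,0,.07]; th0=TH-.2; y0=.125
print(c,st['width'])
rows([held2(c+(g-c)*k,y0+(LY-y0)*k,th0*(1-k)) for k in (.2,.4,.6,.8,1)],(0,3))
E
```

```text
[ 0.5177142  -0.01910712  0.14304391] 0.7188467703452232
pos [ 0.5184 -0.0192  0.1324] rv [-0.134  0.01  -3.137] w 0.719 F [ 0.2  0.6 -1. ] t 18.17 q [ 0.19  0.39 -0.33  1.94  0.17  0.83 -1.66]
travel [[-1.0, -22.0, 12.0], [-1.0, -43.0, 24.0], [-2.0, -65.0, 35.0], [-2.0, -86.0, 47.0], [-3.0, -107.0, 58.0]]
turn [[-0.004, -0.07, -0.03], [-0.007, -0.142, -0.069], [-0.014, -0.213, -0.108], [-0.023, -0.285, -0.147], [-0.035, -0.356, -0.185]]
```

apply_moves --travel '[[-1,-22,12],[-1,-43,24],[-2,-65,35],[-2,-86,47],[-3,-107,58],[-3,-107,58],[-3,-107,58]]' --turn '[[-0.004,-0.07,-0.03],[-0.007,-0.142,-0.069],[-0.014,-0.213,-0.108],[-0.023,-0.285,-0.147],[-0.035,-0.356,-0.185],[-0.035,-0.356,-0.185],[-0.035,-0.356,-0.185]]' --grip '[55,55,55,55,55,55,55]'

```text
clock: 18.75
tool_pos: [0.5014, 0.0887, 0.0738]
eef_rot: [0.027, 0.972, 0.159, -0.171]
ft_force: [0.2, -0.9, -0.4]
width: 0.717
```

```bash
python3 - <<'E'
from h import *
s=snap("wrist","w23"); s=snap("wrist","w23b"); print(lidnow2())
rows([held2(LC+[0,0,.025],LY,0),held2(LC+[0,0,.012],LY,0)])
E
python3 edges.py w23b
```

```text
[0.50473462 0.0871481  0.0853113 ]
pos [0.5019 0.086  0.075 ] rv [-0.339 -0.327  3.028] w 0.722 F [-0.3 -0.1 -0.1] t 18.85 q [-0.06  0.66 -0.34  1.71  0.21  1.16 -1.74]
travel [[15.9, -1.2, 43.0], [20.3, -1.2, 55.2]]
turn [[0.0007, -0.0007, -0.0008], [0.0007, -0.0007, -0.0008]]
w23b (240, np.int64(226), np.int64(420)) (270, np.int64(232), np.int64(414)) (250, np.int64(204), np.int64(407)) (300, np.int64(205), np.int64(415)) (345, np.int64(204), np.int64(414)) (395, np.int64(205), np.int64(366))
```

View pics/w23b.png

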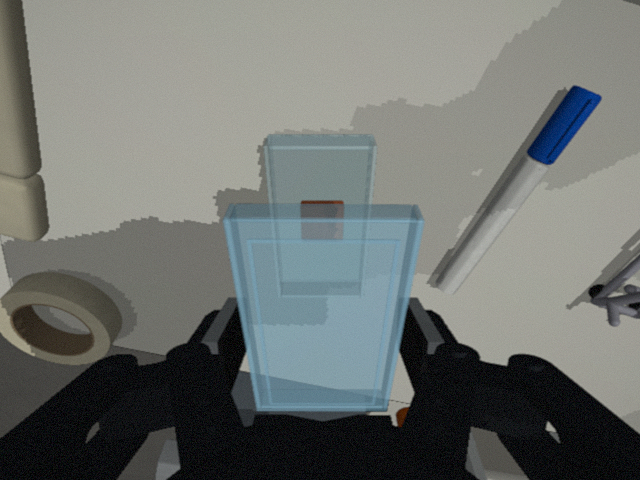

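apply_moves --travel '[[6,-0.5,15],[11,-1.2,29],[15.9,-1.2,43],[18.5,-1.2,50],[20.3,-1.2,55],[20.3,-1.2,55]]' --turn '[[0,0,0],[0,0,0],[0,0,0],[0,0,0],[0,0,0],[0,0,0]]' --grip '[55,55,55,55,55,55]'

```text
clock: 19.35
tool_pos: [0.5018, 0.0862, 0.0164]
eef_rot: [0.028, 0.973, 0.156, -0.17]
ft_force: [-0.5, -0.0, -1.5]
width: 0.72
```

```bash
python3 - <<'E'
from h import *
s=snap("wrist","w24"); s=snap("wrist","w24b"); print(lidnow2()-LC)
rows([held2(LC+[0,0,.009],LY,0),held2(LC+[0,0,.004],LY,0),held2(LC+[0,0,.000],LY,0)])
# predicted pixel of dish rim outer corners & lid inner skirt corners
y=Rn.from_euler('z',LY)
def C(c,hx,hy,z): return np.array([c+y.apply([a*hx,b*hy,z]) for a,b in((1,1),(1,-1),(-1,-1),(-1,1))])
print('dish rim outer',proj(s,C(LC*[1,1,0],.049,.027,.018)).round(0).tolist())
print('lid top outer',proj(s,C(lidnow2(),.053,.031,.0055)).round(0).tolist())
E
```

```text
[ 0.00043392 -0.00036323  0.01296485]
pos [0.5024 0.0869 0.0172] rv [-0.338 -0.326  3.028] w 0.718 F [ 0.3 -0.4 -0.7] t 19.45 q [-0.07  0.74 -0.33  1.74  0.24  1.06 -1.76]
travel [[1.0, -0.5, 3.8], [2.7, -0.5, 8.5], [4.1, -0.5, 12.3]]
turn [[0.0007, -0.0016, -0.0017], [0.0007, -0.0016, -0.0017], [0.0007, -0.0016, -0.0017]]
dish rim outer [[239.0, 210.0], [398.0, 210.0], [374.0, 382.0], [266.0, 382.0]]
lid top outer [[216.0, 223.0], [423.0, 222.0], [387.0, 414.0], [255.0, 415.0]]
```

View pics/w24b.png

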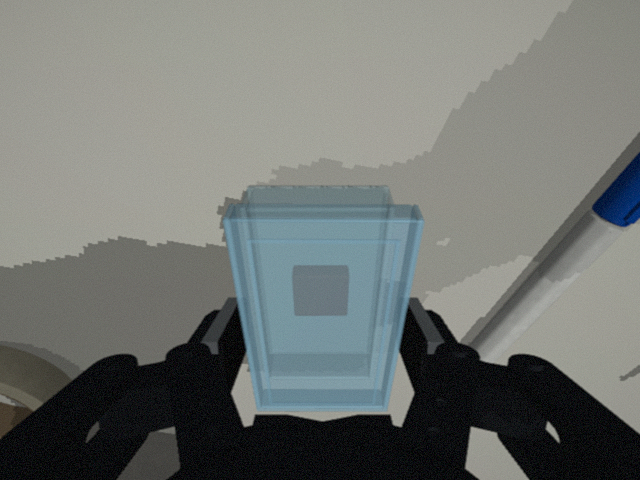

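```bash
python3 - <<'E'
from h import *
y=Rn.from_euler('z',LY)
def C(c,hx,hy,z): return np.array([c+y.apply([a*hx,b*hy,z]) for a,b in((1,1),(1,-1),(-1,-1),(-1,1))])
s=dict(np.load("pics/w6.npz"))
print('w6 lid top',proj(s,C(LC,.053,.031,.0055)).round(0).tolist(),'bot',proj(s,C(LC,.053,.031,-.0055)).round(0).tolist())
w24=dict(np.load("pics/w24b.npz"))
L=np.array([.5048,.0884,.0145])+[.0004,-.0004,.013]
print('w24 lid top',proj(w24,C(L,.053,.031,.0055)).round(0).tolist(),'bot',proj(w24,C(L,.053,.031,-.0055)).round(0).tolist())
print('w24 dish rim',proj(w24,C(LC*[1,1,0],.049,.027,.018)).round(0).tolist(),'base',proj(w24,C(LC*[1,1,0],.049,.027,0)).round(0).tolist(),'cu',proj(w24,C(LC*[1,1,0],.012,.012,.011)).round(0).tolist())
a=s["frame"][190:430,200:450,::-1];b=w24["frame"][190-10:420,200:450,::-1]
cv2.imwrite("pics/cmp.png",np.hstack([cv2.resize(a,None,fx=1.6,fy=1.6),cv2.resize(b,None,fx=1.6,fy=1.6)]))
E
```

```text
w6 lid top [[217.0, 227.0], [427.0, 228.0], [389.0, 420.0], [255.0, 420.0]] bot [[225.0, 209.0], [419.0, 209.0], [386.0, 398.0], [259.0, 398.0]]
w24 lid top [[216.0, 223.0], [423.0, 222.0], [387.0, 415.0], [255.0, 415.0]] bot [[224.0, 205.0], [416.0, 204.0], [384.0, 393.0], [258.0, 393.0]]
w24 dish rim [[239.0, 210.0], [398.0, 210.0], [374.0, 382.0], [266.0, 382.0]] base [[248.0, 186.0], [390.0, 186.0], [371.0, 352.0], [270.0, 352.0]] cu [[290.0, 279.0], [348.0, 279.0], [346.0, 319.0], [293.0, 319.0]]
```

```bash
python3 -c "
import cv2;a=cv2.imread('pics/cmp.png');print(a.shape)"
```

```text
(384, 800, 3)
```

View pics/cmp.png

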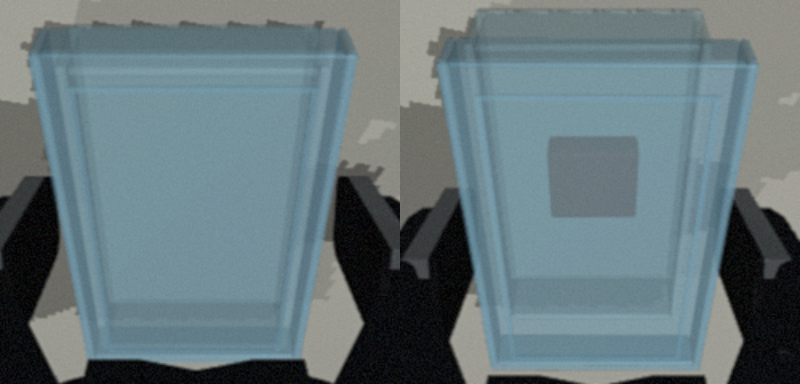

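apply_moves --travel '[[0.5,-0.7,1.5],[1,-1.4,3.5],[1,-1.4,3.5],[1,-1.4,3.5],[1,-1.4,3.5],[1,-1.4,3.5]]' --turn '[[0,0,0],[0,0,0],[0,0,0],[0,0,0],[0,0,0],[0,0,0]]' --grip '[55,55,55,55,55,55]'

```text
clock: 19.95
tool_pos: [0.5018, 0.0882, 0.0136]
eef_rot: [0.028, 0.973, 0.157, -0.169]
ft_force: [1.0, 0.4, -0.9]
width: 0.719
```

```bash
python3 - <<'E'
from h import *
s=snap("wrist","w25"); p,R,st=cur();print(p,lidnow2()-LC)
cv2.imwrite("pics/w25c.png",cv2.resize(s["frame"][170:430,200:450,::-1],None,fx=2.3,fy=2.3,interpolation=cv2.INTER_CUBIC))
E
```

```text
[0.50174984 0.08815173 0.01361155] [-0.00022448  0.00091154  0.00938581]
```

View pics/w25c.png

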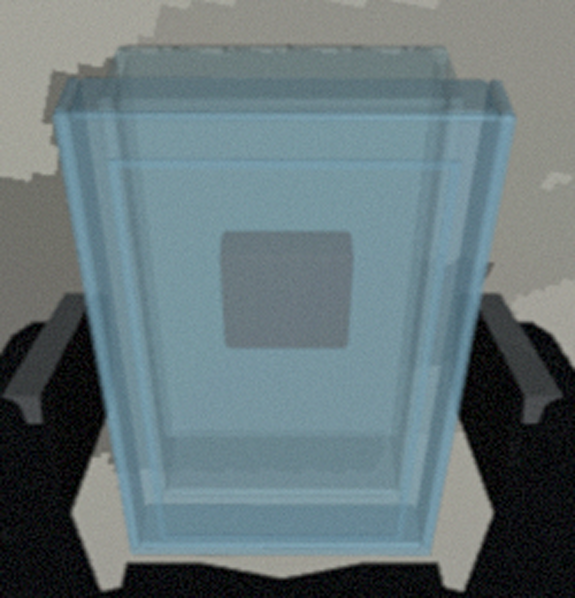

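```bash
python3 - <<'E'
from h import *
y=Rn.from_euler('z',LY)
def C(c,hx,hy,z): return np.array([c+y.apply([a*hx,b*hy,z]) for a,b in((1,1),(1,-1),(-1,-1),(-1,1))])
s=dict(np.load("pics/w25.npz")); c=LC+[-.0002,.0009,.0094]
for dz in (0,-.001,-.002):
  print('lid top',proj(s,C(c+[0,0,dz],.053,.031,.0055)).round(1).tolist(),'bot',proj(s,C(c+[0,0,dz],.053,.031,-.0055)).round(1).tolist()[0])
D=LC*[1,1,0]+[-.0005,.0014,0]
print('base',proj(s,C(D,.049,.027,0)).round(1).tolist());print('rim',proj(s,C(D,.049,.027,.018)).round(1).tolist());print('rim inner',proj(s,C(D,.0465,.0245,.018)).round(1).tolist())
E
```

```text
lid top [[217.8, 223.0], [423.9, 222.8], [387.5, 414.4], [255.5, 414.6]] bot [225.6, 205.0]
lid top [[218.5, 221.3], [423.2, 221.0], [387.2, 412.4], [255.8, 412.6]] bot [226.2, 203.5]
lid top [[219.3, 219.5], [422.4, 219.3], [386.9, 410.4], [256.2, 410.6]] bot [226.9, 202.0]
base [[247.0, 190.4], [392.0, 190.2], [371.6, 357.3], [269.4, 357.4]]
rim [[238.1, 215.3], [400.4, 215.1], [375.6, 387.8], [265.1, 388.0]]
rim inner [[246.5, 221.7], [392.1, 221.5], [370.9, 384.8], [269.8, 384.9]]
```

```bash
python3 - <<'E'
from h import *
t=LC+[.00036,.0008,0]
rows([held2(t+[0,0,d],LY,0) for d in (.009,.007,.005,.003,.001,-.001)])
E
```

```text
pos [0.5017 0.0882 0.0136] rv [-0.338 -0.326  3.028] w 0.719 F [-0.1 -0.2 -0.8] t 20.0 q [-0.07  0.74 -0.33  1.74  0.24  1.05 -1.76]
travel [[0.6, 0.3, 0.2], [1.3, 0.3, 2.1], [2.0, 0.3, 4.0], [2.6, 0.3, 5.8], [3.3, 0.3, 7.7], [4.0, 0.3, 9.6]]
turn [[0.0007, -0.0017, -0.0016], [0.0007, -0.0017, -0.0016], [0.0007, -0.0017, -0.0016], [0.0007, -0.0017, -0.0016], [0.0007, -0.0017, -0.0016], [0.0007, -0.0017, -0.0016]]
```

apply_moves --travel '[[0.6,0.3,0.2],[0.6,0.3,0.2],[1.3,0.3,2.1],[2,0.3,4],[2.3,0.3,5],[2.3,0.3,5]]' --turn '[[0.001,-0.0017,-0.0016],[0.001,-0.0017,-0.0016],[0.001,-0.0017,-0.0016],[0.001,-0.0017,-0.0016],[0.001,-0.0017,-0.0016],[0.001,-0.0017,-0.0016]]' --grip '[55,55,55,55,55,55]'

```text
clock: 20.5
tool_pos: [0.502, 0.0879, 0.0078]
eef_rot: [0.027, 0.972, 0.158, -0.17]
ft_force: [0.3, 0.2, -0.7]
width: 0.723
```

```bash
python3 - <<'E'
from h import *
s=snap("wrist","w26"); t=LC+[.00036,.0008,0]; print(lidnow2()-t)
rows([held2(t+[0,0,d],LY,0) for d in (.003,.001,-.001)])
cv2.imwrite("pics/w26c.png",cv2.resize(s["frame"][170:430,200:450,::-1],None,fx=2.3,fy=2.3,interpolation=cv2.INTER_CUBIC))
E
```

```text
[-1.96959017e-04 -5.51657551e-05  3.67082056e-03]
pos [0.5021 0.088  0.0079] rv [-0.34  -0.328  3.028] w 0.719 F [-0.3  0.1 -0.3] t 20.55 q [-0.07  0.75 -0.33  1.74  0.24  1.05 -1.76]
travel [[0.4, 0.0, 0.6], [1.1, 0.0, 2.4], [1.8, 0.0, 4.3]]
turn [[-0.0003, 0.0005, 0.0001], [-0.0003, 0.0005, 0.0001], [-0.0003, 0.0005, 0.0001]]
```

View pics/w26c.png

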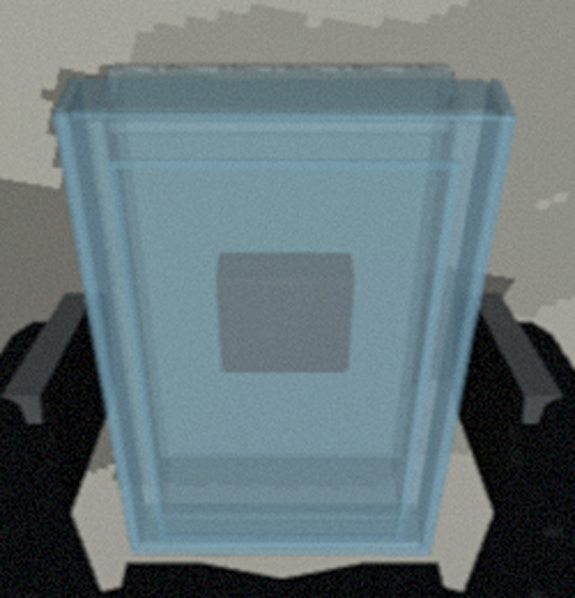

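apply_moves --travel '[[0.3,-0.4,0.6],[0.7,-0.5,1.5],[1.1,-0.5,2.4],[1.1,-0.5,2.4]]' --turn '[[0,0,0],[0,0,0],[0,0,0],[0,0,0]]' --grip '[55,55,55,55]'

```text
clock: 20.88
tool_pos: [0.5021, 0.0885, 0.0051]
eef_rot: [0.027, 0.972, 0.158, -0.17]
ft_force: [0.8, -0.4, -0.8]
width: 0.718
```

apply_moves --travel '[[0.35,0,0.9],[0.7,0,1.8],[0.7,0,1.8]]' --turn '[[0,0,0],[0,0,0],[0,0,0]]' --grip '[55,55,55]'

```text
clock: 21.13
tool_pos: [0.5022, 0.0885, 0.0044]
eef_rot: [0.028, 0.972, 0.158, -0.17]
ft_force: [-1.9, 0.1, 14.4]
width: 0.712
```

apply_moves --travel '[[0.2,0,0.5],[0.1,0,0.3],[0.1,0,0.3],[0.1,0,0.3],[0.1,0,0.3],[0.1,0,0.3],[0.1,0,0.3]]' --turn '[[0,0,0],[0,0,0],[0,0,0],[0,0,0],[0,0,0],[0,0,0],[0,0,0]]' --grip '[55,60,63,66,70,76,84]'

```text
clock: 21.72
tool_pos: [0.5021, 0.0885, 0.004]
eef_rot: [0.028, 0.972, 0.158, -0.17]
ft_force: [0.1, -0.3, -0.0]
width: 0.981
```

```bash
python3 - <<'E'
from h import *
s=snap("wrist","w27");  p,R,st=cur();print(p,st['ft_force'],st['width'])
cv2.imwrite("pics/w27c.png",cv2.resize(s["frame"][170:430,180:470,::-1],None,fx=2.3,fy=2.3,interpolation=cv2.INTER_CUBIC))
rows([(p+R.apply([0,0,-.05]),R),(p+R.apply([0,0,-.05])+[-.03,0,.05],Rt(LY))])
E
```

```text
[0.50215807 0.08854544 0.00400128] [-0.45348245  0.28969885 -0.2183319 ] 0.9796606226575003
pos [0.5022 0.0885 0.004 ] rv [-0.34  -0.328  3.028] w 0.98 F [-0.5  0.3 -0.2] t 21.77 q [-0.07  0.76 -0.33  1.74  0.24  1.04 -1.77]
travel [[-0.0, -0.0, -50.0], [-43.8, -9.5, -87.3]]
turn [[0.0, 0.0, 0.0], [0.0001, 0.3469, -0.0]]
```

View pics/w27c.png

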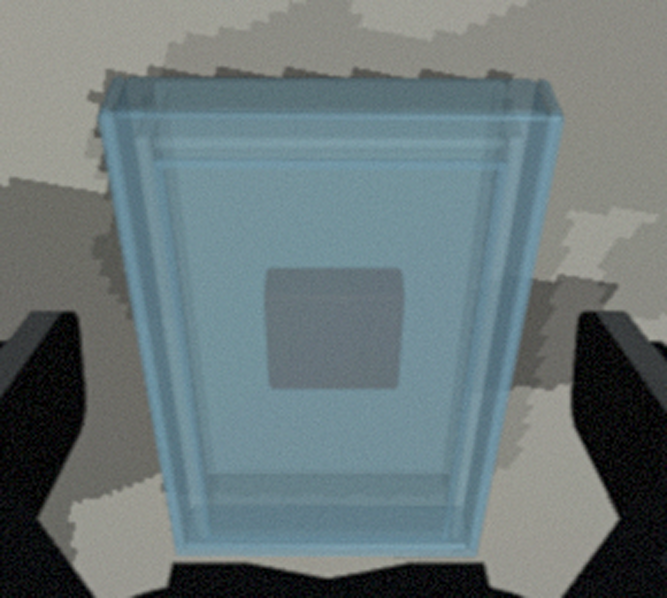

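Lid looks seated like the original picture. Next I withdraw and check.

apply_moves --travel '[[0,0,0],[0,0,-15],[0,0,-40],[-10,-2,-65],[-25,-5,-90],[-44,-9,-110],[-44,-9,-110],[-44,-9,-110]]' --turn '[[0,0,0],[0,0,0],[0,0,0],[0,0.12,0],[0,0.24,0],[0,0.347,0],[0,0.347,0],[0,0.347,0]]' --grip '[85,85,85,85,85,85,85,85]'

```text
clock: 22.43
tool_pos: [0.4946, 0.0952, 0.1245]
eef_rot: [0.001, 0.987, 0.16, 0.002]
ft_force: [1.5, -0.2, -0.2]
width: 0.994
```

```bash
python3 - <<'E'
from meas import *
snap("wrist","w28"); s=snap("wrist","w28b"); p,R,st=cur();print(p,st['ft_force'],st['clock'])
r,c=lidrect(s,box=(200,440,0,335)); print(r)
M=dep(s,np.argwhere(cv2.drawContours(np.zeros((480,640),np.uint8),[c],-1,1,-1)>0)[:,::-1])
A=np.c_[M[:,:2]-M[:,:2].mean(0),np.ones(len(M))]; k=(M[:,2]>.012)&(M[:,2]<.03);print('top plane',np.linalg.lstsq(A[k],M[k,2],rcond=None)[0],k.mean())
t=snap("scene","s28"); crop(t,220,170,450,340,3.4,"s28c")
E
```

```text
[0.49610593 0.09568566 0.122536  ] [ 0.92774927 -0.41923075  0.1634697 ] 22.5333
((505.94195556640625, 89.58306884765625), (105.00239562988281, 61.216068267822266), 17.99947738647461)
top plane [-1.03364307e-03 -9.19220374e-05  1.89356081e-02] 0.9965893587994543
```

View pics/w28b.png

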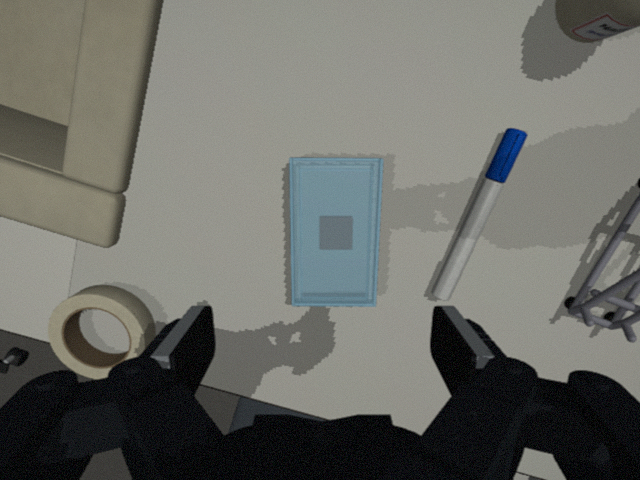

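View pics/s28c.png

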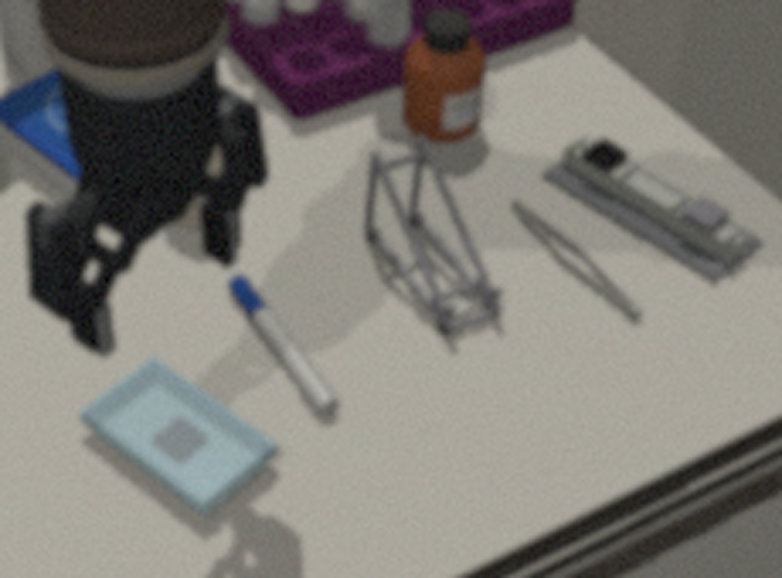

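```bash
python3 -c "
from rig import sign_off; print(sign_off())"
```

```text
the job is handed in; nothing more can be done
None
```

The copper coupon is in the closed culture dish, and I handed the job in at 22.5 s of the 72 s allowed. The hand-in reports no verdict, so these are my own measurements.

**What I did:**
1. I gripped the lid across its width and raised its far (+x) short end to 32°. By arm pose, the near end stayed about 18 mm over the bench and the far end reached about 74 mm.
2. I leaned the lid on the rest and let go. It slid about 5 mm down onto the hooks, still close to where it should sit.
3. I laid the copper coupon flat in the middle of the dish.
4. I gripped the lid again, levelled it over the dish and corrected its sideways offset from the wrist camera. I lowered it until it touched (about 14 N), then released and backed off.

**Last checks:**
- **Lid:** its centre measured (505.9, 89.6) mm, against (505.4, 89.2) mm from a similar view before I touched it. Its angle was 18.0° against 18.4° then. The top plane was level to about 0.001 rad.
- **Lid height:** the top read 18.9 mm against a nominal 20 mm, where the closed lid at the start read 19.7 mm from another camera. I put the gap down to camera error; the contact height and the picture both fit a fully seated lid.
- **Coupon:** it measured (505.3, 89.1) mm before closing, within about 2 mm of the dish's middle. It shows flat and central through the lid.
- **Dish position:** my measurements of its centre disagreed by about 2 mm, from (503.6, 88.8) to (504.1, 90.8) mm, so that is how well the centring is known.
- **Everything else:** the steel and black coupons, marker, forceps, rest, tape and amber bottle look unmoved in the last pictures. The arm hid most of the cream bottle in the last scene view, but I never went near it.

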